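# Charge the filter pot with three media balls

## Task

Swing the dispenser's blue bay door wide open by its post, then stand the white filter pot upright on the table inside the bay, centred under the outlet. Slide the gate open just far enough to let exactly three balls drop into the pot, then push the gate fully closed again and let go; leave the door open, the last two balls in the hopper, and the other things on the table where they are.

Things in the scene. Friction and masses are not known exactly. Their poses are not given: they have to be found in the camera images.
- dispenser: Ball dispenser, fixed. Its frame (mm): origin on the table under the outlet's centre, z up, y along its 224 mm width, -x out of its front, which faces the robot. Two white legs (x -35..50) leave a bay 150 wide (y -75..75) and 98 high. A 20 mm high back stop crosses the bay, front at x = 45. The clear hopper above, front at x = -35, reaches up to 335.
- hood (a point): Middle of the front lower edge of the blue hood lip along the hopper's top, at x = -66, z = 321 mm in the dispenser's frame (lip 224 mm long, 14 high). Things in front of the hopper must be taken with the tool leaning back from it.
- cells (a point): Middle of the row of five cells behind the clear front (y = 0, height 198: the gate's top). One ball each, pitch 40 mm along the dispenser's y: cell 1 centred at y = 80, then 40, 0, -40, -80. What drops rolls down chutes to the outlet.
- outlet (a point): Centre of the outlet mouth (40 x 56 mm), 98 mm above the table, facing down; axes as the dispenser's.
- gate (a joint): Gate slide, m: 0 closed, up to 0.19. Opens towards the dispenser's -y, stays where left (2 N friction). Cell 1 is uncovered first: cell n fully from 0.040 n. Ball n has fallen by 0.040 n and surely stays up to 0.040 n - 0.025. Four black ticks on the front, below the post, show where its middle stands when 1, 2, 3, 4 cells are open with 5 mm to spare.
- gate_post (a point): Grip point on the gate's red upright post (16 mm wide along the dispenser's y, 14 mm along x, heights 195..257). The point is at height 236, x = -75 in the dispenser's frame, and y = 70 with the gate closed; it moves with the gate.
- door (a joint): Hinge of the blue bay door, rad: 0 closed, up to 2.2. The door hangs on the bay's +y side, its free end swings out to -x and round to +y; light friction, stays where left. Panel 158 mm wide, 8 thick, top edge 94 mm above the table.
- door_post (a point): Grip point on the door's round upright steel post (14 mm diameter, heights 82..148), 128 mm above the table; 150 mm along the door from the hinge axis and 50 mm out from the plane of the hinge axis. It moves with the door.
- door_hinge (a point): Point on the door's vertical hinge axis, 128 mm above the table, at (-36, 80) mm in the dispenser's frame.
- pot: Loose white open filter pot, outside 84 (x) x 104 (y) x 65 mm high, walls and floor 4 mm, about 0.2 kg. Origin under its centre, z up; its handle points along its own -x.
- pot_in (a point): Centre of the pot's inner floor, 4 mm above its underside.
- pot_handle (a point): Grip point on the pot's orange upright plate handle, (-74, 0, 86) mm in the pot's frame. The plate is 14 mm thick (along the pot's y), reaches from x = -42 to -95 and from 35 to 105 mm above the underside.
- ball1: Ceramic media ball, 32 mm diameter, 30 g, starting in cell 1 of the dispenser. Origin at its centre.
- ball2: Ceramic media ball, 32 mm diameter, 30 g, starting in cell 2 of the dispenser. Origin at its centre.
- ball3: Ceramic media ball, 32 mm diameter, 30 g, starting in cell 3 of the dispenser. Origin at its centre.
- ball4: Ceramic media ball, 32 mm diameter, 30 g, starting in cell 4 of the dispenser. Origin at its centre.
- ball5: Ceramic media ball, 32 mm diameter, 30 g, starting in cell 5 of the dispenser. Origin at its centre.
- reagent_a: Bystander. White reagent bottle with blue cap, 68 mm diameter, 150 mm tall. It stands on one side of the table and the pot on the other; which is which varies. Origin under its middle.
- reagent_b: Bystander. White reagent bottle, 72 mm diameter, 190 mm tall. Origin under its middle.
- jar: Bystander. Amber jar with black cap, 76 mm diameter, 90 mm tall. Origin under its middle.
- screwdriver: Bystander. Red-handled screwdriver lying on the table, 200 mm long, under 35 mm high. Origin on its underside near the middle.
- wrench: Bystander. Steel wrench lying on the table, 160 mm long, under 20 mm high. Origin on its underside near the middle.
- pump_head: Bystander. Spare blue pump head, 80 x 70 mm, 42 mm high (50 mm with its hub). Origin under its middle.
Things that resemble listed ones, but are neither listed nor needed, are in the scene too. What is shaped like the pot but purple is not meant.

How it is judged:
On the way, in this order (a step that is already met when the one before it is completed fails the run):
1. the bay door is wide open (value of joint door above 1.4 rad), for 0.2 s.
2. the pot stands upright under the outlet, with the gate still closed (horizontal distance between pot_in and outlet below 0.03 m and angle between pot's own z axis and vertical below 0.1 rad and height (world z) of pot below 0.008 m and value of joint gate below 0.02 m and linear speed of pot below 0.02 m/s), for 0.2 s.
3. the first three balls lie in the pot and the other two are still in the hopper (horizontal distance between each of ball1, ball2, ball3 and pot_in below 0.05 m and z of each of ball1, ball2, ball3 in the frame of pot below 0.065 m and height (world z) of each of ball4, ball5 above 0.19 m), for 0.2 s.
At the end, for the whole second after the job is handed in: Balls 1-3 lie still in the pot (within 50 mm of its centre, below its rim), 4 and 5 are in the hopper; the pot stands upright (within 6 degrees) on the table, its centre within 30 mm of the outlet's; the gate is closed to within 8 mm and the door is open by over 1.3 rad (all of step 3 and horizontal distance between pot_in and outlet below 0.03 m and angle between pot's own z axis and vertical below 0.1 rad and height (world z) of pot below 0.008 m and value of joint gate below 0.008 m and value of joint door above 1.3 rad and linear speed of pot below 0.02 m/s and linear speed of each of ball1, ball2, ball3 below 0.03 m/s); the robot touches nothing.
It fails at once if a fourth ball leaves the hopper (height (world z) of any of ball4, ball5 below 0.17 m).
It fails at once if a bystander is moved by more than 30 mm (distance of any of reagent_a, reagent_b, jar, screwdriver, wrench, pump_head from where it was at the start of the episode above 0.03 m).
It also fails if it takes over 72 s, if anything falls off the work surface, if the arm or the gripper's body presses on something with over 40 N, if the wrist force passes 120 N, or if a joint passes its speed limit or range.

## Robot

A 6-joint arm with a two-finger parallel gripper is mounted at the origin on the work surface. World frame = base frame: x ahead of the robot, y to its left, z up, the work surface at z = 0. Lengths are in m, angles in rad, forces in N, time in s.
With the tool pointing down it reaches from about 0.35 to 0.775 m from the base axis. Payload 5.5 kg.
Tool frame: the origin (TCP) lies on the centre line of the jaws, within the pads' length; the fingertips stand 11 mm ahead of it and the grasp point (between the pads) lies 8 mm behind it (env.nose_length is the distance from the TCP to the fingertips, in m); x points along the fingers, z is the direction in which the jaws open and shut, and the axes are right-handed (so a half turn about x gives the same grasp; the last joint's range is limited). The gripper opens to 85 mm and grips with 20 to 120 N. Pads are 22 mm wide; open, the fingers measure 114 mm over their backs; the gripper's body (76 mm by 85 mm) begins 54 mm behind the grasp point. The pads swing forward as they close: fully open they stand 13 mm farther back than shut.
Start: joints at [1.139, 0.313, 0.046, 1.304, 0, 1.431], TCP at [0.165, 0.551, 0.21] pointing down, gripper open.
Joint ranges: [-2.76, 2.76], [-0.86, 1.69], [-1.03, 1.26], [-2.2, 2.34], [-1.47, 1.5], [-3.14, 3.14]. Speed limits (rad/s): [2.57, 2.57, 3.14, 3.14, 3.14, 3.14].

## Interface

Orientations are given as a unit quaternion [w, x, y, z].
In Python, from workcell import env gives the robot as it stands. The module is installed in compiled form; this text tells all that it offers.
- The arm moves only by the tool step_arm, never from a script. Its argument "moves" is a list that holds one entry, the list of rows, each a list of 7 numbers: the turn, a rotation vector about the tool's x, y, z in rad, then the shift along the tool's x, y, z in m, then the opening, from 0 (shut) to 1 (fully open). In form: [[[rx, ry, rz, tx, ty, tz, grip], ...]]. A call has 1 to 12 rows; each row is the pose to reach, as a shift and turn from the pose measured when the call began, along the tool's axes at that moment; what a row does not reach only later rows make up. A row lasts 1/10 s, in which the tool goes at most 50 mm and 8.59 degrees, less where a joint would pass 70% of its speed; a pose out of reach is approached as far as the arm can. A call with a gripper value outside its range is refused whole. The fingers move at their own pace and stop on an object; "force" is the grip in N (left out, the last holds). Time passes only in rows, so rows that repeat a pose let the fingers close. It gives the time, the measured TCP pose, the force and the opening at its end, in the units of the state.
- env.get_state(): the state, without advancing time (a new reading comes with each control period).
- env.read_camera(name): name is "side" or "top"; returns (picture, depth): 480x640x3 uint8, red, green, blue; 480x640 float32, m along the optical axis (not along the pixel's ray), 0 where there is no reading.
- env.get_calibration(name): a dict with "mtx" (3x3 intrinsics, pixels), "camera_from_world" (4x4, takes a point from world to camera coordinates). Camera axes: x right, y down, z forward; pixel columns grow to the right and rows downward; lengths in m; the calibration is good to about 2 mm. A picture is of the moment at which its call begins. get_calibration takes no time and is no camera call.
- env.hand_in(): hands the job in, once; it reports no verdict.
Trained networks look in the newest picture that a camera, given by its name, has taken for a name from the list of things; names that differ only in an ending like _2 or _b are one class to them, and where a whole thing is asked for, a point or a joint stands for the part that bears it (a point fixed in the world has none). Each returns a list of dicts, best first, with "confidence" (0 to 1); they miss things now and then, are a little off and sometimes report something else, mostly with a low value. They report only what shows in the picture. A call takes as long as a camera call. They do not tell look-alikes from the thing itself.
- env.boxes_of(camera, thing): "uv" ([column, row] in pixels, amid what is visible of it).
- env.silhouettes(camera, thing): "mask" (480x640 bool, what is visible of it) and "uv" ([column, row] in pixels, amid what is visible of it).
The state is a dict: "clock": time; "joint_pos": joint angles; "qvel": joint speeds; "tau": joint torques, N m; "tcp_pos": TCP position; "orientation": TCP orientation; "wrist_force": force on the tool from outside, world axes, zero at the start; "ft_torque": the same for the moment, N m; "finger_gap": finger opening in m.
Only numpy, scipy, OpenCV 4.12 (cv2) and the standard library are available. Lean on these libraries where they do the work, as an engineer would, in place of code of your own. Each camera call takes 0.05 s, during which the arm holds its last target.

## Working session

There is one attempt and no reset: what is moved stays moved. The work goes in short steps, Python scripts to look and compute and a tool call to move; the robot and the scene stay as the last step left them, time stands still between calls to the robot, and variables do not carry over. Pictures are saved under pics/ and viewed, and the job is handed in when it is done.

Besides the shell and the picture viewer there is one more tool, called after "Call:" by a JSON object that holds its "op" and its "data", one argument or row to a line. step_arm: Moves the arm, as the interface text tells. Its arguments: {"type":"object","properties":{"moves":{"type":"array","items":{"type":"array","items":{"type":"array","items":{"type":"number"}}}},"force":{"type":"number"}},"required":["moves"]}

```bash
mkdir -p pics; ls
python3 - <<'E'
from workcell import env
import cv2, numpy as np
s=env.get_state(); print(s)
for n in ("side","top"):
    p,d=env.read_camera(n); cv2.imwrite(f"pics/{n}0.png",p[:,:,::-1]); np.save(f"{n}0.npy",d); np.save(f"{n}0p.npy",p)
    c=env.get_calibration(n); print(n,np.round(c["mtx"],1).tolist(),np.round(c["camera_from_world"],3).tolist())
print(env.nose_length)
E
```

```text
pics
{'clock': 0.0, 'joint_pos': array([1.13942941e+00, 3.14017645e-01, 4.49418538e-02, 1.30357025e+00,
       1.37365879e-06, 1.43118137e+00]), 'qvel': array([ 0.00020226,  0.00025753, -0.0007843 , -0.00031603, -0.00164633,
        0.00033276]), 'tau': array([ 4.57058222e-04, -4.80626786e+01,  2.98533297e+01,  1.94089237e-02,
        4.86272552e-05, -2.73035354e-07]), 'tcp_pos': array([0.16517032, 0.55018717, 0.2092839 ]), 'orientation': array([ 0.56679464, -0.42232277,  0.56794299,  0.42169666]), 'wrist_force': array([ 0.8266596 , -0.15126199,  0.17693211]), 'ft_torque': array([-0.01599378,  0.0586921 , -0.04746731]), 'finger_gap': 0.08539407322148168}
side [[439.1, 0.0, 319.5], [0.0, 439.1, 238.9], [0.0, 0.0, 1.0]] [[0.848, -0.53, 0.024, -0.442], [-0.248, -0.435, -0.866, 0.29], [0.469, 0.728, -0.5, 1.111], [0.0, 0.0, 0.0, 1.0]]
top [[565.3, 0.0, 318.9], [0.0, 565.3, 237.9], [0.0, 0.0, 1.0]] [[-0.02, -1.0, -0.008, -0.014], [-0.996, 0.02, -0.086, 0.514], [0.087, 0.006, -0.996, 1.841], [0.0, 0.0, 0.0, 1.0]]
0.011
```

View pics/side0.png

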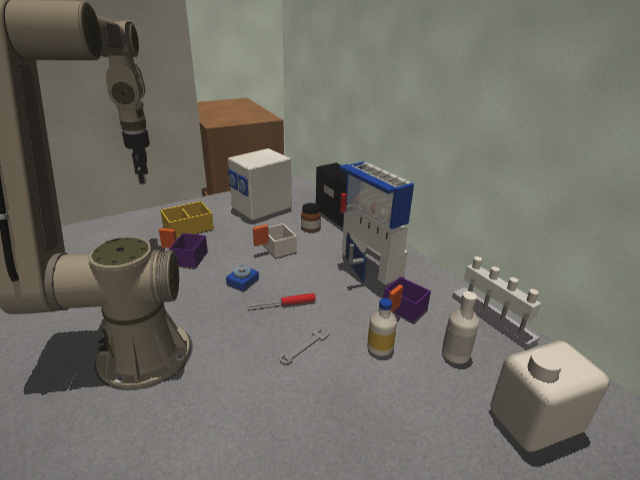

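View pics/top0.png

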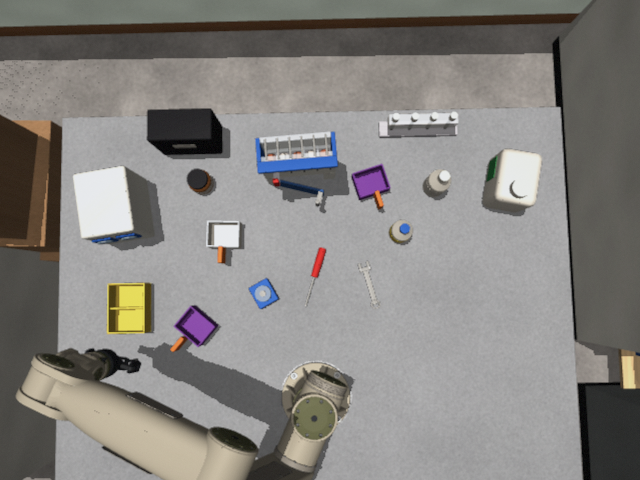

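```bash
cat > h.py <<'E'
import numpy as np, cv2
from workcell import env
def P(n,u,v,z):
    c=env.get_calibration(n);K=c["mtx"];T=c["camera_from_world"]
    R=T[:3,:3];t=T[:3,3]; o=-R.T@t; d=R.T@np.linalg.inv(K)@np.array([u,v,1.]); s=(z-o[2])/d[2]; return o+s*d
def cloud(n,depth):
    c=env.get_calibration(n);K=c["mtx"];T=c["camera_from_world"]
    v,u=np.mgrid[:480,:640]; X=np.stack([(u-K[0,2])/K[0,0]*depth,(v-K[1,2])/K[1,1]*depth,depth],-1)
    return (X-T[:3,3])@T[:3,:3]
def proj(n,p):
    c=env.get_calibration(n);q=c["camera_from_world"][:3,:3]@np.asarray(p)+c["camera_from_world"][:3,3];q=c["mtx"]@q;return q[:2]/q[2]
E
python3 - <<'E'
from h import *
p=np.load("top0p.npy")[:,:,::-1]; s=np.load("side0p.npy")[:,:,::-1]
a=cv2.resize(p[115:275,190:400],None,fx=3.8,fy=3.7,interpolation=cv2.INTER_CUBIC); cv2.imwrite("pics/topc.png",a)
a=cv2.resize(s[150:320,230:440],None,fx=3.8,fy=3.5,interpolation=cv2.INTER_CUBIC); cv2.imwrite("pics/sidec.png",a)
X=cloud("top",np.load("top0.npy"))
for u,v in [(260,135),(260,170),(335,165),(297,168),(300,187),(320,200),(276,181),(209,224),(238,224),(238,246),(209,246),(221,255),(263,293),(318,262),(370,285)]:
    print(u,v,np.round(X[v,u],3))
E
```

```text
260 135 [ 0.871  0.169 -0.005]
260 170 [0.678 0.133 0.335]
335 165 [ 0.69  -0.076  0.325]
297 168 [0.681 0.03  0.336]
300 187 [0.673 0.032 0.085]
320 200 [ 0.642 -0.031  0.001]
276 181 [0.661 0.095 0.257]
209 224 [0.565 0.334 0.04 ]
238 224 [0.56  0.236 0.064]
238 246 [0.49  0.238 0.051]
209 246 [0.492 0.332 0.05 ]
221 255 [0.458 0.285 0.1  ]
263 293 [0.336 0.158 0.056]
318 262 [ 0.434 -0.02   0.025]
370 285 [ 0.355 -0.191 -0.   ]
```

View pics/topc.png

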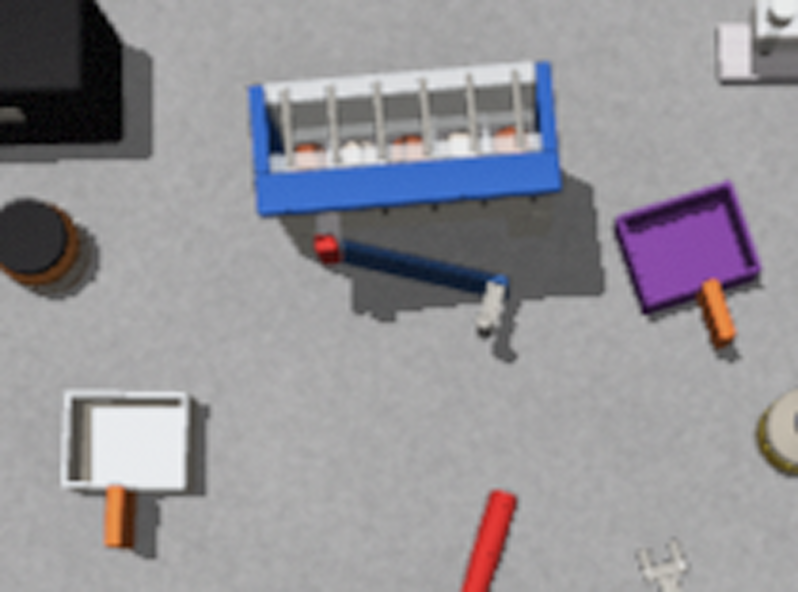

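View pics/sidec.png

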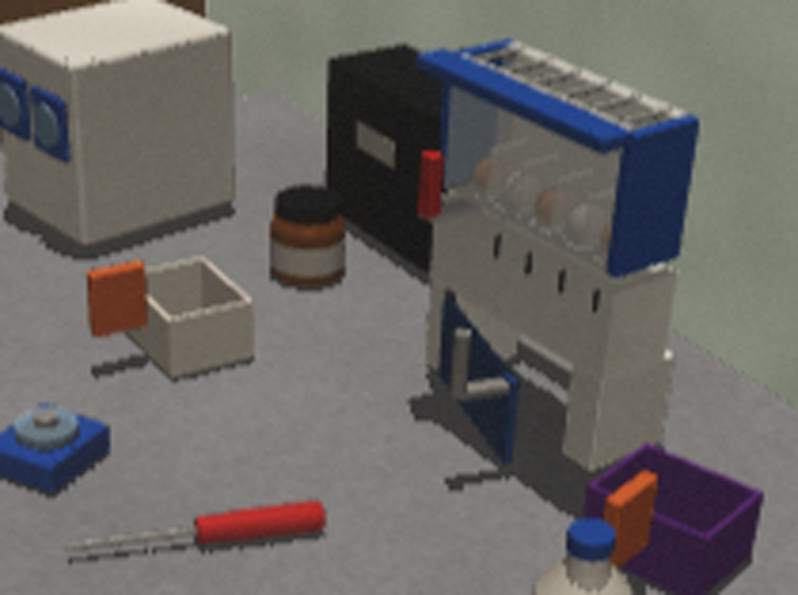

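Run:
```python
from h import *
p=np.load("top0p.npy").astype(int); X=cloud("top",np.load("top0.npy"))
a=P("top",258.9,172.6,.335);b=P("top",337.4,165.8,.335);print("hood front corners",a,b,np.linalg.norm(a-b),np.arctan2(-(a-b)[0],(a-b)[1]))
blue=(p[...,2]>p[...,0]+60)&(p[...,2]>100)
v,u=np.mgrid[:480,:640]
m=blue&(v>120)&(v<180)&(u>240)&(u<350)
m2=m
# blue hood front lip, project pixels at z=.335
q=np.array([P("top",x,y,.335)[:2] for x,y in zip(u[m],v[m])])
print(cv2.minAreaRect(q.astype(np.float32)))
yaw=np.arctan2(-(a-b)[0],(a-b)[1])
# pixel fit: front boundary of blue per column
us=np.arange(264,334); vs=[np.where(m[:,c])[0].max()+.5 for c in us]
k=np.polyfit(us,vs,1); print(k, np.std(vs-np.polyval(k,us)))
A=P("top",264,np.polyval(k,264),.335);B=P("top",333,np.polyval(k,333),.335)
print(A,B,"yaw",np.arctan2(-(A-B)[0],(A-B)[1]))
row=[np.where(m[r])[0] for r in range(140,172)]
print([(r+140,x.min(),x.max()) for r,x in enumerate(row) if len(x)])
for n in ("gate_post","door_post","pot","pot_handle","door","dispenser"):
  for c in("top","side"):
    r=env.silhouettes(c,n); 
    for o in r[:3]: print(c,n,round(o["confidence"],2),np.round(o["uv"],1),o["mask"].sum())
```

```text
hood front corners [0.67082885 0.13586718 0.335     ] [ 0.68525651 -0.08196467  0.335     ] 0.21830911918410265 0.06613638566819632
((0.7258122563362122, 0.03208974748849869), (0.09897363930940628, 0.22285547852516174), 3.436497926712036)
[-8.54518415e-02  1.95150232e+02] 0.2902715887940238
[0.67055064 0.12172758 0.335     ] [ 0.68300415 -0.06972443  0.335     ] yaw 0.0649561491732521
[(140, np.int64(255), np.int64(334)), (141, np.int64(255), np.int64(335)), (142, np.int64(256), np.int64(335)), (143, np.int64(256), np.int64(335)), (144, np.int64(256), np.int64(335)), (145, np.int64(256), np.int64(335)), (146, np.int64(256), np.int64(335)), (147, np.int64(256), np.int64(335)), (148, np.int64(256), np.int64(335)), (149, np.int64(256), np.int64(335)), (150, np.int64(256), np.int64(335)), (151, np.int64(256), np.int64(335)), (152, np.int64(256), np.int64(336)), (153, np.int64(256), np.int64(336)), (154, np.int64(256), np.int64(336)), (155, np.int64(256), np.int64(336)), (156, np.int64(257), np.int64(336)), (157, np.int64(257), np.int64(336)), (158, np.int64(257), np.int64(336)), (159, np
[... 603 characters left out ...]
7 [356.6 257.3] 580
side door_post 0.43 [381.9 329. ] 1189
top pot 0.94 [222.6 237.6] 1090
top pot 0.88 [370.6 182.2] 990
top pot 0.66 [194.4 327. ] 1098
side pot 0.83 [277.2 238. ] 1111
side pot 0.74 [405.4 297. ] 1350
top pot_handle 0.75 [373.2 180.4] 1031
top pot_handle 0.69 [222.  236.8] 1081
top pot_handle 0.65 [194.9 325.6] 1082
side pot_handle 0.87 [185.5 245. ] 1243
side pot_handle 0.7 [277.  236.9] 1042
side pot_handle 0.66 [405.9 297.9] 1410
top door 0.57 [305.1 188. ] 338
side door 0.87 [355.  254.9] 579
side door 0.66 [310.6 218.1] 520
side door 0.65 [377.8 219.5] 6699
top dispenser 0.57 [295.7 158.9] 3802
top dispenser 0.56 [302.7 188.5] 368
side dispenser 0.8 [375.1 216.5] 6773
```

```bash
cat >> h.py <<'E'
def D(pose,p):
    x,y,w=pose; c,s=np.cos(w),np.sin(w); p=np.asarray(p,float); return np.array([x+c*p[0]-s*p[1],y+s*p[0]+c*p[1],p[2]])
E
python3 - <<'E'
from h import *
k=[-8.54518415e-02,1.95150232e+02]
A=P("top",257,np.polyval(k,257),.321);B=P("top",337.5,np.polyval(k,337.5),.321)
L=np.linalg.norm(A-B); w=np.arctan2(-(A-B)[0],(A-B)[1]);M=(A+B)/2
print(A,B,L,w)
x=M[0]+.066*np.cos(w);y=M[1]+.066*np.sin(w);pose=(x,y,w);print(pose)
np.save("pose.npy",pose)
pts={"post":[(-.075+a,.07+b,z) for a in(-.007,.007) for b in(-.008,.008) for z in(.195,.257)],
"hood":[(-.066,.112,.321),(-.066,-.112,.321),(-.066,.112,.335),(-.066,-.112,.335)],
"leg":[(-.035,.112,0),(-.035,-.112,0),(-.035,-.075,0),(-.035,-.075,.098),(-.035,.075,.098),(-.035,-.112,.198),(.05,-.112,0)],
"tick":[(-.035,.07-.045-.04*i,.16) for i in range(4)],"hinge":[(-.036,.08,0),(-.036,.08,.094)]}
for n in("top","side"):
  im=np.ascontiguousarray(np.load(n+"0p.npy")[:,:,::-1]); S=5 
  u0,v0=(235,110) if n=="top" else (320,150)
  im=cv2.resize(im[v0:v0+110,u0:u0+120] if n=="top" else im[v0:v0+150,u0:u0+110],None,fx=S if n=="top" else 4,fy=S if n=="top" else 4,interpolation=cv2.INTER_CUBIC)
  S=S if n=="top" else 4
  for g,c in zip(pts,[(0,255,255),(0,255,0),(255,0,255),(0,0,255),(255,255,0)]):
    for q in pts[g]:
      uv=(proj(n,D(pose,q))-[u0,v0]+.5)*S; cv2.circle(im,tuple(int(t) for t in uv),2,c,-1)
  cv2.imwrite(f"pics/{n}ov.png",im)
E
```

```text
[0.67216749 0.14276675 0.321     ] [ 0.68682842 -0.08262076  0.321     ] 0.225863836601871 0.0649561491899336
(np.float64(0.745358769080949), np.float64(0.03435708378030545), np.float64(0.0649561491899336))
```

View pics/topov.png

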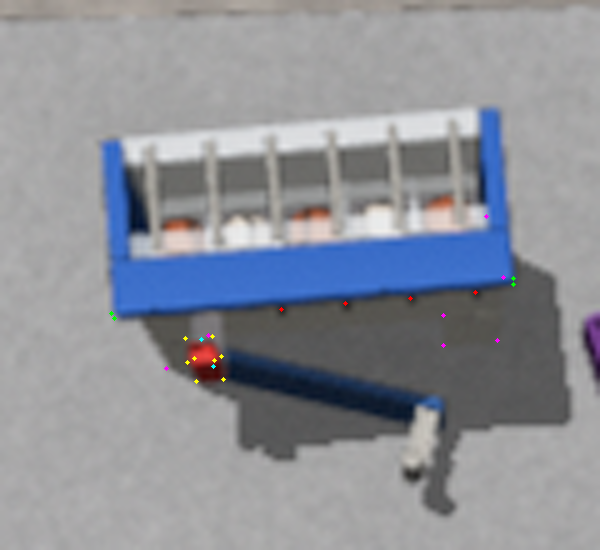

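View pics/sideov.png

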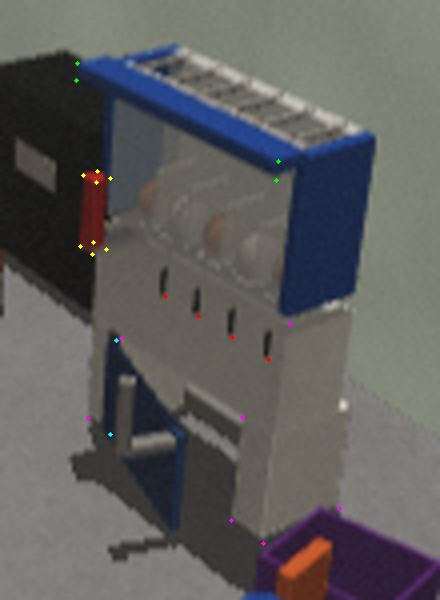

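```bash
cat >> h.py <<'E'
def doorpt(th,z=.128,a=.15,o=.05):
    s,c=np.sin(th),np.cos(th); return (-.036-a*s-o*c,.08-a*c+o*s,z)
E
python3 - <<'E'
from h import *
pose=np.load("pose.npy")
print("side post top",P("side",351.3,244.8,.148))
X=cloud("side",np.load("side0.npy"))
print(X[246:262:3,351])
Y=cloud("top",np.load("top0.npy"));p=np.load("top0p.npy")
for v in range(188,206,1): print(v,[ (round(float(Y[v,u,0]),3),round(float(Y[v,u,1]),3),round(float(Y[v,u,2]),3)) for u in (317,319,321)])
for th in np.arange(.2,.7,.05): print(round(th,2),D(pose,doorpt(th)).round(3),proj("side",D(pose,doorpt(th,.148))).round(1),proj("top",D(pose,doorpt(th,.148))).round(1))
E
```

```text
side post top [ 0.61731137 -0.01988645  0.148     ]
[[ 0.61428497 -0.02276004  0.14621671]
 [ 0.6154072  -0.02232045  0.1351672 ]
 [ 0.61592711 -0.02267112  0.12462509]
 [ 0.61719905 -0.02205684  0.11323688]
 [ 0.61412143 -0.02707514  0.10623803]
 [ 0.61692543 -0.02449755  0.09310143]]
188 [(0.666, -0.022, 0.097), (0.684, -0.028, -0.004), (0.683, -0.035, 0.001)]
189 [(0.664, -0.022, 0.091), (0.664, -0.029, 0.09), (0.663, -0.035, 0.097)]
190 [(0.66, -0.022, 0.094), (0.66, -0.029, 0.094), (0.66, -0.035, 0.095)]
191 [(0.662, -0.022, 0.068), (0.659, -0.028, 0.085), (0.657, -0.035, 0.094)]
192 [(0.659, -0.022, 0.062), (0.656, -0.028, 0.084), (0.654, -0.035, 0.09)]
193 [(0.66, -0.021, 0.038), (0.651, -0.028, 0.091), (0.651, -0.035, 0.091)]
194 [(0.647, -0.022, 0.094), (0.649, -0.028, 0.084), (0.647, -0.035, 0.095)]
195 [(0.643, -0.022, 0.099), (0.644, -0.028, 0.092), (0.645, -0.035, 0.088)]
196 [(0.641, -0.022, 0.093), (0.641, -0.028, 0.09), (0.657, -0.034, -0.007)]
197 [(0.638, -0.022, 0.09), (0.638, -0.028, 0.089), (0.654, -0.034, -0.007)]
198 [(0.636, -0.022, 0.086), (0.636, -0.028, 0.0
[... 412 characters left out ...]
)]
204 [(0.611, -0.022, 0.124), (0.616, -0.028, 0.086), (0.628, -0.034, 0.003)]
205 [(0.61, -0.021, 0.108), (0.626, -0.027, -0.002), (0.625, -0.034, 0.0)]
0.2 [ 0.635 -0.03   0.128] [358.  244.9] [319.5 195.2]
0.25 [ 0.627 -0.026  0.128] [355.3 244.9] [318.4 197.5]
0.3 [ 0.621 -0.022  0.128] [352.7 244.9] [317.1 199.7]
0.35 [ 0.614 -0.018  0.128] [350.1 244.8] [315.8 201.8]
0.4 [ 0.608 -0.013  0.128] [347.4 244.6] [314.3 203.9]
0.45 [ 0.602 -0.008  0.128] [344.8 244.4] [312.7 205.9]
0.5 [ 0.596 -0.003  0.128] [342.2 244.1] [311.  207.9]
0.55 [0.59  0.002 0.128] [339.6 243.8] [309.3 209.7]
0.6 [0.585 0.008 0.128] [337.  243.4] [307.4 211.4]
0.65 [0.58  0.014 0.128] [334.5 242.9] [305.5 213.1]
```

```bash
cat >> h.py <<'E'
from scipy.spatial.transform import Rotation as Ro
def Rt(): 
    q=env.get_state()["orientation"]; return Ro.from_quat([q[1],q[2],q[3],q[0]])
def Rlean(lean,yaw,flip=1):
    # lean: angle of tool x below horizontal; jaw axis z along +-y
    x=np.array([np.cos(lean)*np.cos(yaw),np.cos(lean)*np.sin(yaw),-np.sin(lean)])
    z=flip*np.array([-np.sin(yaw),np.cos(yaw),0]); return Ro.from_matrix(np.stack([x,np.cross(z,x),z],1))
def move(grasp,lean,yaw,flip=1,show=True):
    """delta in tool axes to put grasp point (8mm behind TCP) at 'grasp'"""
    R=Rt(); G=Rlean(lean,yaw,flip); tcp=np.asarray(grasp)+G.as_matrix()[:,0]*.008
    d=R.inv().apply(tcp-env.get_state()["tcp_pos"]); r=(R.inv()*G).as_rotvec()
    return np.round(np.r_[r,d],3)
E
python3 - <<'E'
from h import *
print(Rt().as_matrix().round(2))
f=lambda x,y:(190+x/3.8,115+y/3.7)
C=np.array([P("top",*f(*c),.065) for c in [(65,393),(188,393),(188,492),(62,488)]]);print(C,C.mean(0))
p=np.load("top0p.npy").astype(int)
v,u=np.mgrid[:480,:640]
m=(p[...,0]>150)&(p[...,2]<80)&(v>240)&(v<270)&(u>205)&(u<240); X=cloud("top",np.load("top0.npy"))
q=X[m]; q=q[q[:,2]>.09]; print(len(q),cv2.minAreaRect(q[:,:2].astype(np.float32)))
print(u[m].min(),u[m].max(),v[m].min(),v[m].max())
s=np.load("side0p.npy").astype(int);m=(s[...,0]>150)&(s[...,2]<80)&(v>215)&(v<255)&(u>245)&(u<275);Xs=cloud("side",np.load("side0.npy"))[m]
print(Xs.min(0),Xs.max(0),Xs.mean(0)); k=np.polyfit(Xs[:,0],Xs[:,1],1); print(k)
E
```

```text
[[ 0.   -0.96  0.29]
 [ 0.    0.29  0.96]
 [-1.   -0.    0.  ]]
[[0.57086046 0.33535936 0.065     ]
 [0.56868595 0.2305947  0.065     ]
 [0.48201457 0.23125604 0.065     ]
 [0.48768129 0.33812766 0.065     ]] [0.52731057 0.28383444 0.065     ]
57 ((0.4602108895778656, 0.2884065806865692), (0.010936971753835678, 0.04703667014837265), 89.99543762207031)
218 222 247 262
[0.43817803 0.28403276 0.10142504] [0.48692568 0.29496968 0.10934566] [0.4621571  0.28888185 0.10557078]
[-0.07843238  0.32512993]
```

Run:
```python
from h import *
L=np.pi/4;yw=.065
x=Rlean(L,yw).as_matrix()[:,0]; g=np.array([.617,-.020,.128])
print(move(g-.08*x,L,yw),move(g,L,yw))
```

```text
[-0.338 -0.14  -0.777  0.031 -0.549 -0.434] [-0.338 -0.14  -0.777  0.088 -0.602 -0.415]
```

Call:
{"op": "step_arm", "data": {
  "moves": [
    [[-0.338, -0.14, -0.777, 0.03, -0.549, -0.434, 1], [-0.338, -0.14, -0.777, 0.03, -0.549, -0.434, 1], [-0.338, -0.14, -0.777, 0.03, -0.549, -0.434, 1], [-0.338, -0.14, -0.777, 0.03, -0.549, -0.434, 1], [-0.338, -0.14, -0.777, 0.03, -0.549, -0.434, 1], [-0.338, -0.14, -0.777, 0.03, -0.549, -0.434, 1], [-0.338, -0.14, -0.777, 0.03, -0.549, -0.434, 1], [-0.338, -0.14, -0.777, 0.03, -0.549, -0.434, 1], [-0.338, -0.14, -0.777, 0.03, -0.549, -0.434, 1], [-0.338, -0.14, -0.777, 0.03, -0.549, -0.434, 1], [-0.338, -0.14, -0.777, 0.03, -0.549, -0.434, 1], [-0.338, -0.14, -0.777, 0.03, -0.549, -0.434, 1]]
  ],
  "force": 40
}}

```text
clock: 1.9
tcp_pos: [0.5062, 0.0663, 0.1899]
orientation: [-0.645, 0.662, -0.248, -0.29]
wrist_force: [0.9, 2.7, 0.1]
finger_gap: 0.0854
```

Run:
```python
from h import *
L=np.pi/4;yw=.065
x=Rlean(L,yw).as_matrix()[:,0]; g=np.array([.617,-.020,.128])
print(move(g-.08*x,L,yw),move(g,L,yw),env.get_state()["joint_pos"].round(2))
```

```text
[-0.    -0.001  0.005  0.046 -0.03  -0.093] [-0.    -0.001  0.005  0.126 -0.03  -0.093] [-0.1  -0.37 -1.01  0.15  0.12 -0.12]
```

Run:
```python
from h import *
L=np.pi/3;yw=.065
x=Rlean(L,yw).as_matrix()[:,0]; g=np.array([.617,-.020,.128])
print(move(g-.07*x,L,yw),move(g,L,yw),env.get_state()["joint_pos"].round(2))
```

```text
[-0.    -0.001  0.266  0.058 -0.046 -0.093] [-0.    -0.001  0.266  0.126 -0.028 -0.093] [-0.1  -0.37 -1.01  0.15  0.12 -0.12]
```

Call:
{"op": "step_arm", "data": {
  "moves": [
    [[0, -0.001, 0.266, 0.058, -0.046, -0.093, 1], [0, -0.001, 0.266, 0.058, -0.046, -0.093, 1], [0, -0.001, 0.266, 0.058, -0.046, -0.093, 1], [0, -0.001, 0.266, 0.058, -0.046, -0.093, 1], [0, -0.001, 0.266, 0.126, -0.028, -0.093, 1], [0, -0.001, 0.266, 0.126, -0.028, -0.093, 1], [0, -0.001, 0.266, 0.126, -0.028, -0.093, 1]]
  ]
}}

```text
clock: 2.6
tcp_pos: [0.6184, -0.0181, 0.1173]
orientation: [-0.6, 0.622, -0.335, -0.376]
wrist_force: [-0.2, 0.2, -0.3]
finger_gap: 0.0853
```

Run:
```python
from h import *
L=np.pi/3;yw=.065
g=np.array([.617,-.020,.128])
print(move(g,L,yw),env.get_state()["joint_pos"].round(2))
for n in("side","top"):
  p,d=env.read_camera(n); u0,v0=(290,170) if n=="side" else (240,120)
  cv2.imwrite(f"pics/{n}1.png",cv2.resize(p[v0:v0+130,u0:u0+140,::-1],None,fx=4,fy=4,interpolation=cv2.INTER_CUBIC))
```

```text
[-0.     0.003 -0.006 -0.002 -0.004 -0.002] [-0.24  0.08 -0.64  0.35  0.15 -0.27]
```

View pics/side1.png

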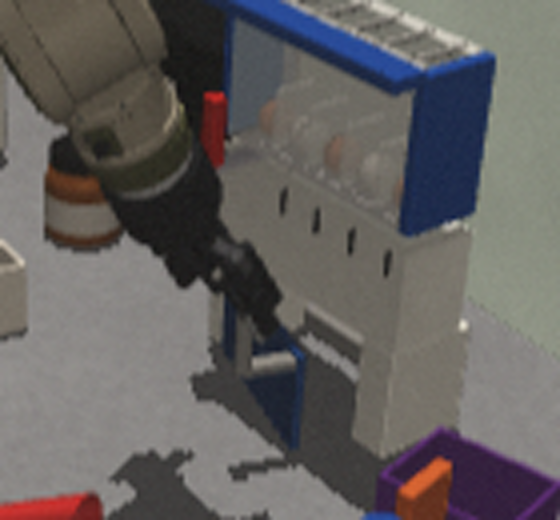

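View pics/top1.png

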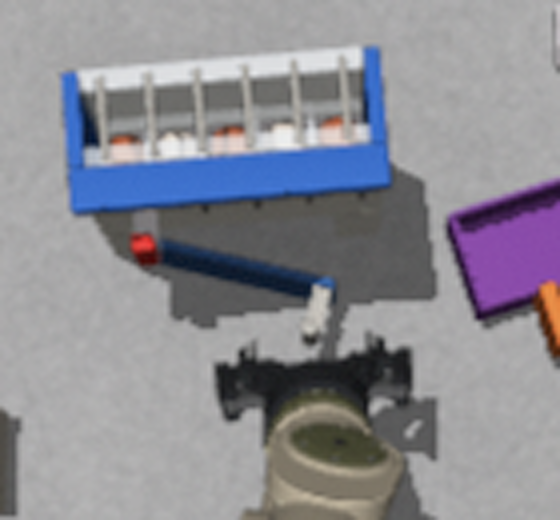

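Call:
{"op": "step_arm", "data": {
  "moves": [
    [[0, 0.003, -0.006, 0.002, -0.002, -0.002, 0], [0, 0.003, -0.006, 0.002, -0.002, -0.002, 0], [0, 0.003, -0.006, 0.002, -0.002, -0.002, 0], [0, 0.003, -0.006, 0.002, -0.002, -0.002, 0], [0, 0.003, -0.006, 0.002, -0.002, -0.002, 0], [0, 0.003, -0.006, 0.002, -0.002, -0.002, 0], [0, 0.003, -0.006, 0.002, -0.002, -0.002, 0], [0, 0.003, -0.006, 0.002, -0.002, -0.002, 0]]
  ],
  "force": 40
}}

```text
clock: 3.5
tcp_pos: [0.6233, -0.0206, 0.1209]
orientation: [-0.601, 0.625, -0.332, -0.371]
wrist_force: [-1.6, 0.0, 4.4]
finger_gap: 0.008
```

Run:
```python
from h import *
pose=np.load("pose.npy");R=Rt();s=env.get_state();g0=s["tcp_pos"]-.008*R.as_matrix()[:,0];print(g0,s["finger_gap"],s["wrist_force"])
for th in np.arange(.25,.42,.02): print(round(th,2),D(pose,doorpt(th)).round(4))
for th in [.5,.7,.9,1.1,1.3,1.5,1.7,1.8]:
  g=D(pose,doorpt(th)); print(th,g.round(3),R.inv().apply(g-g0).round(3))
```

```text
[ 0.61925773 -0.02085109  0.12785063] 0.008031855520507059 [-1.55224869  0.01146324  4.39943074]
0.25 [ 0.6275 -0.0264  0.128 ]
0.27 [ 0.6247 -0.0248  0.128 ]
0.29 [ 0.622  -0.0232  0.128 ]
0.31 [ 0.6193 -0.0215  0.128 ]
0.33 [ 0.6167 -0.0198  0.128 ]
0.35 [ 0.6141 -0.018   0.128 ]
0.37 [ 0.6115 -0.0162  0.128 ]
0.39 [ 0.609  -0.0143  0.128 ]
0.41 [ 0.6065 -0.0124  0.128 ]
0.5 [ 0.596 -0.003  0.128] [-0.011  0.019  0.019]
0.7 [0.575 0.021 0.128] [-0.021  0.036  0.044]
0.9 [0.559 0.048 0.128] [-0.028  0.047  0.073]
1.1 [0.55  0.078 0.128] [-0.032  0.054  0.103]
1.3 [0.546 0.11  0.128] [-0.033  0.055  0.135]
1.5 [0.549 0.141 0.128] [-0.031  0.051  0.166]
1.7 [0.558 0.171 0.128] [-0.025  0.042  0.196]
1.8 [0.564 0.186 0.128] [-0.021  0.035  0.21 ]
```

Run:
```python
from h import *
for n in("side","top"):
  p,d=env.read_camera(n); u0,v0=(290,170) if n=="side" else (240,120)
  cv2.imwrite(f"pics/{n}2.png",cv2.resize(p[v0:v0+130,u0:u0+140,::-1],None,fx=4,fy=4,interpolation=cv2.INTER_CUBIC))
print(env.get_state()["finger_gap"])
```

```text
0.007706646971034801
```

View pics/side2.png

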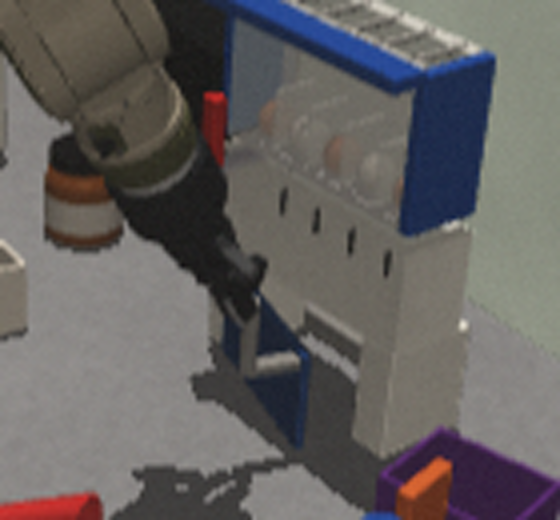

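View pics/top2.png

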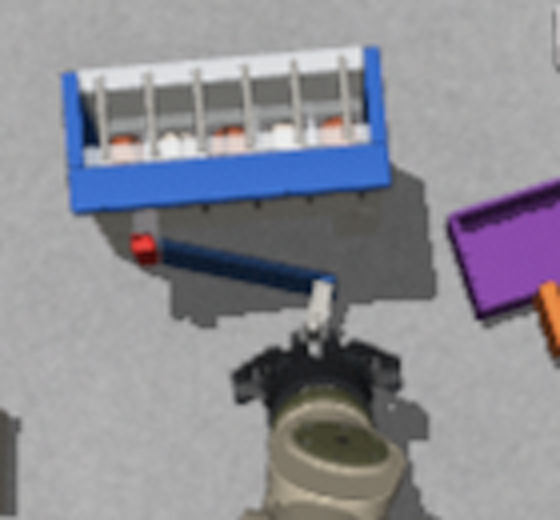

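Run:
```python
from h import *
s=env.get_state();R=Rt().as_matrix();print(s["tcp_pos"],R.round(3),s["joint_pos"])
ims={}
for n in("side","top"):
  p,d=env.read_camera(n); S=8
  u0,v0=(325,215) if n=="side" else (290,175)
  im=cv2.resize(p[v0:v0+60,u0:u0+70,::-1],None,fx=S,fy=S,interpolation=cv2.INTER_CUBIC)
  for t,c in((.011,(0,255,0)),(0,(0,255,255)),(-.008,(255,0,255))):
    for w in(-.011,.011):
      q=s["tcp_pos"]+R[:,0]*t+R[:,1]*w; uv=(proj(n,q)-[u0,v0]+.5)*S; cv2.circle(im,tuple(int(a) for a in uv),3,c,-1)
  pose=np.load("pose.npy")
  for z in(.148,.128,.09):
      uv=(proj(n,D(pose,doorpt(.31,z)))-[u0,v0]+.5)*S; cv2.circle(im,tuple(int(a) for a in uv),3,(0,0,255),-1)
  cv2.imwrite(f"pics/{n}3.png",im); ims[n]=im
cv2.imwrite("pics/both3.png",cv2.resize(np.hstack([ims["side"],ims["top"]]),(800,343)))
```

```text
[ 0.62331355 -0.02061697  0.12092995] [[ 0.505 -0.861 -0.064]
 [ 0.031 -0.057  0.998]
 [-0.863 -0.505 -0.002]] [-0.23996165  0.08260176 -0.64007163  0.33803363  0.1503127  -0.26576389]
```

View pics/both3.png

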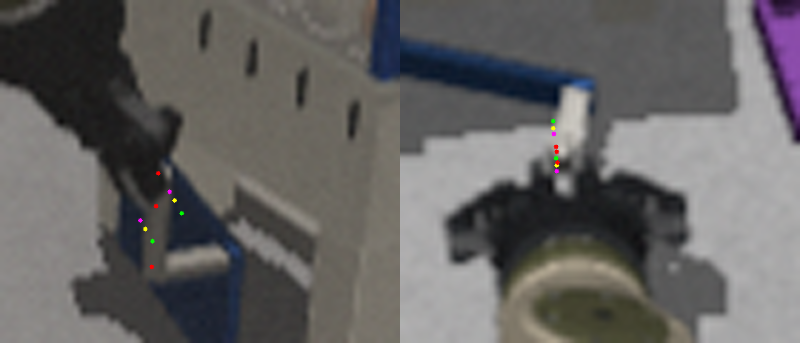

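Run:
```python
from h import *
R=Ro.from_quat([.622,-.335,-.376,-.6]).as_matrix(); t=np.array([.6184,-.0181,.1173])
for sg in(-1,1):
  for a in(.011,-.002,-.03):
    q=t+R[:,0]*a+R[:,2]*sg*.045
    print(sg,a,q.round(3),((proj("side",q)-[290,170]+.5)*4).round(),((proj("top",q)-[240,120]+.5)*4).round())
# start: same with initial pictures
s0=np.array([.16517,.55019,.20928]);R0=np.array([[0,-.96,.29],[0,.29,.96],[-1,0,0]])
for sg in(-1,1):
  q=s0+R0[:,0]*-.002+R0[:,2]*sg*.045; print(q.round(3),proj("side",q).round(1),proj("top",q).round(1))
for n,(u0,v0) in {"side":(110,140),"top":(90,330)}.items():
  p=np.load(n+"0p.npy")[:,:,::-1]; cv2.imwrite(f"pics/{n}g0.png",cv2.resize(p[v0:v0+60,u0:u0+60],None,fx=6,fy=6,interpolation=cv2.INTER_CUBIC))
a=[cv2.imread(f"pics/{n}g0.png") for n in("side","top")];cv2.imwrite("pics/g0.png",np.hstack(a))
```

```text
-1 0.011 [ 0.627 -0.063  0.108] [288. 370.] [362. 320.]
-1 -0.002 [ 0.62  -0.063  0.119] [282. 360.] [363. 326.]
-1 -0.03 [ 0.607 -0.064  0.143] [270. 338.] [365. 339.]
1 0.011 [0.621 0.027 0.108] [213. 317.] [248. 330.]
1 -0.002 [0.614 0.027 0.119] [207. 307.] [249. 336.]
1 -0.03 [0.601 0.026 0.143] [194. 285.] [249. 349.]
[0.152 0.507 0.211] [144.3 193. ] [138.4 359.4]
[0.178 0.593 0.211] [146.1 182.6] [108.9 350.9]
```

View pics/g0.png

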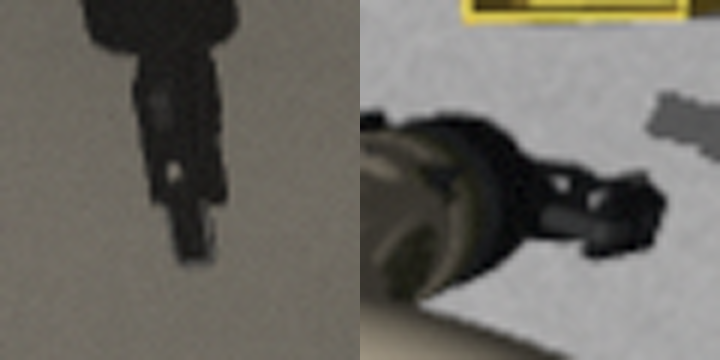

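Run:
```python
from h import *
p=np.load("side0p.npy").astype(int);X=cloud("side",np.load("side0.npy"))
for v in range(176,190): print(v,[(int(p[v,u].sum()/3),*X[v,u].round(3)) for u in(140,142,144)])
p,d=env.read_camera("side");np.save("s3.npy",d);np.save("s3p.npy",p);X=cloud("side",d)
print()
for v in range(240,256): print(v,[(int(p[v,u].astype(int).sum()/3),*X[v,u].round(3)) for u in(348,350,352,354)])
```

```text
176 [(32, np.float64(0.148), np.float64(0.498), np.float64(0.275)), (28, np.float64(0.153), np.float64(0.496), np.float64(0.275)), (75, np.float64(0.16), np.float64(0.501), np.float64(0.272))]
177 [(29, np.float64(0.147), np.float64(0.497), np.float64(0.272)), (30, np.float64(0.153), np.float64(0.497), np.float64(0.271)), (77, np.float64(0.16), np.float64(0.503), np.float64(0.267))]
178 [(28, np.float64(0.146), np.float64(0.497), np.float64(0.269)), (31, np.float64(0.152), np.float64(0.495), np.float64(0.269)), (76, np.float64(0.159), np.float64(0.499), np.float64(0.266))]
179 [(28, np.float64(0.145), np.float64(0.494), np.float64(0.267)), (32, np.float64(0.152), np.float64(0.499), np.float64(0.264)), (69, np.float64(0.159), np.float64(0.505), np.float64(0.26))]
180 [(28, np.float64(0.146), np.float64(0.502), np.float64(0.26)), (35, np.float64(0.152), np.float64(0.499), np.float64(0.26)), (53, np.float64(0.158), np.float64(0.503), np.float64(0.257))]
181 [(29, np.float64(0.145), np.float64(0.499), np.float64(0.258)), (34, np.float64(0.15), np.float64(0.495), np.float64(0.259)), (50, 
[... 5082 characters left out ...]
.float64(0.618), np.float64(-0.015), np.float64(0.116)), (74, np.float64(0.617), np.float64(-0.026), np.float64(0.123)), (52, np.float64(0.623), np.float64(-0.029), np.float64(0.122))]
254 [(37, np.float64(0.694), np.float64(0.094), np.float64(0.03)), (57, np.float64(0.614), np.float64(-0.021), np.float64(0.117)), (75, np.float64(0.617), np.float64(-0.026), np.float64(0.119)), (51, np.float64(0.626), np.float64(-0.025), np.float64(0.116))]
255 [(38, np.float64(0.69), np.float64(0.089), np.float64(0.03)), (62, np.float64(0.615), np.float64(-0.02), np.float64(0.113)), (75, np.float64(0.619), np.float64(-0.025), np.float64(0.115)), (52, np.float64(0.625), np.float64(-0.027), np.float64(0.114))]
```

Call:
{"op": "step_arm", "data": {
  "moves": [
    [[0, 0, 0, -0.01, 0, 0, 1], [0, 0, 0, -0.01, 0, 0, 1], [0, 0, 0, -0.01, 0, 0, 1], [0, 0, 0, -0.01, 0, 0, 1], [0, 0, 0, -0.01, 0, 0, 1], [0, 0, 0, -0.01, 0, 0, 1], [0, 0, 0, -0.01, 0, 0, 1]]
  ]
}}

```text
clock: 4.45
tcp_pos: [0.6182, -0.0209, 0.1293]
orientation: [-0.601, 0.625, -0.332, -0.371]
wrist_force: [0.6, 0.2, -0.1]
finger_gap: 0.0854
```

Run:
```python
from h import *
s=env.get_state();R=Rt().as_matrix();print(s["tcp_pos"],s["finger_gap"],s["joint_pos"].round(3))
ims={}
for n in("side","top"):
  p,d=env.read_camera(n); np.save(n+"4.npy",d);np.save(n+"4p.npy",p);S=8
  X=cloud(n,d); dk=(p.max(2)<50)
  q=(X-s["tcp_pos"])@R
  m=dk&(abs(q[...,1])<.03)&(abs(q[...,2])<.07)&(q[...,0]>-.15)&(q[...,0]<.05)
  print(n,m.sum(),np.percentile(q[m][:,0],[50,90,97,99,100]).round(3),q[m][:,2].min(),q[m][:,2].max())
  h=q[m]; 
  for a in np.arange(-.12,.03,.01):
    k=h[(h[:,0]>a)&(h[:,0]<a+.01)]
    if len(k): print(round(a,2),len(k),k[:,1].min().round(3),k[:,1].max().round(3),k[:,2].min().round(3),k[:,2].max().round(3))
```

```text
[ 0.61819127 -0.02089146  0.12931938] 0.08538202747730866 [-0.243  0.063 -0.637  0.361  0.152 -0.269]
side 322 [-0.112 -0.054 -0.043 -0.037  0.008] -0.06991066093086216 0.05160691279715236
-0.12 35 -0.013 0.018 -0.07 0.011
-0.11 34 -0.007 0.017 -0.07 0.036
-0.1 27 -0.009 0.017 -0.069 -0.033
-0.09 22 -0.011 0.013 -0.069 0.048
-0.08 9 0.003 0.011 -0.047 0.052
-0.07 15 -0.007 0.011 -0.058 0.044
-0.06 18 -0.006 0.011 -0.057 0.044
-0.05 20 -0.006 0.008 -0.055 0.045
-0.04 6 -0.006 0.005 -0.052 0.046
-0.0 1 0.005 0.005 0.006 0.006
top 211 [-0.104 -0.084 -0.079 -0.073 -0.062] -0.0699927941669228 0.06667978091505718
-0.12 27 -0.018 -0.008 -0.069 0.067
-0.11 22 -0.016 -0.0 -0.07 0.067
-0.1 40 -0.013 0.009 -0.067 0.067
-0.09 44 -0.013 0.01 -0.061 0.058
-0.08 6 -0.009 0.011 -0.059 0.05
-0.07 2 -0.008 0.011 -0.046 0.049
```

```bash
sed -i 's/\*\.008; /*.0/; s/\[:,0\]\*\.008/[:,0]*.043/' h.py; grep -n "043" h.py
python3 - <<'E'
from h import *
L=np.pi/3;yw=.065
g=np.array([.617,-.021,.126])
print(move(g,L,yw))
E
```

```text
25:    R=Rt(); G=Rlean(lean,yaw,flip); tcp=np.asarray(grasp)+G.as_matrix()[:,0]*.043
[ 0.001 -0.002  0.006  0.045  0.003  0.   ]
```

Call:
{"op": "step_arm", "data": {
  "moves": [
    [[0, -0.002, 0.006, 0.045, 0.003, 0, 1], [0, -0.002, 0.006, 0.045, 0.003, 0, 1], [0, -0.002, 0.006, 0.045, 0.003, 0, 1], [0, -0.002, 0.006, 0.045, 0.003, 0, 0], [0, -0.002, 0.006, 0.045, 0.003, 0, 0], [0, -0.002, 0.006, 0.045, 0.003, 0, 0], [0, -0.002, 0.006, 0.045, 0.003, 0, 0], [0, -0.002, 0.006, 0.045, 0.003, 0, 0], [0, -0.002, 0.006, 0.045, 0.003, 0, 0], [0, -0.002, 0.006, 0.045, 0.003, 0, 0], [0, -0.002, 0.006, 0.045, 0.003, 0, 0]]
  ],
  "force": 40
}}

```text
clock: 5.65
tcp_pos: [0.6391, -0.0203, 0.09]
orientation: [-0.6, 0.624, -0.333, -0.372]
wrist_force: [-2.4, -2.4, 5.5]
finger_gap: 0.0127
```

Run:
```python
from h import *
pose=np.load("pose.npy");R=Rt();s=env.get_state();g0=s["tcp_pos"]-.043*R.as_matrix()[:,0];print(g0,s["finger_gap"],s["wrist_force"],s["joint_pos"].round(2))
b=D(pose,doorpt(.32))
for th in [.4,.5,.6,.7,.8,.9,1.0,1.1,1.2,1.3,1.4,1.5,1.6,1.7,1.8]:
  g=D(pose,doorpt(th)); print(th,g.round(3),R.inv().apply(g-b).round(3))
```

```text
[ 0.61754265 -0.0216074   0.12717407] 0.012688415089657722 [-2.35395358 -2.3709178   5.52675261] [-0.23  0.15 -0.65  0.26  0.15 -0.26]
0.4 [ 0.608 -0.013  0.128] [-0.005  0.008  0.008]
0.5 [ 0.596 -0.003  0.128] [-0.011  0.018  0.019]
0.6 [0.585 0.008 0.128] [-0.016  0.027  0.031]
0.7 [0.575 0.021 0.128] [-0.02   0.035  0.044]
0.8 [0.567 0.034 0.128] [-0.024  0.041  0.058]
0.9 [0.559 0.048 0.128] [-0.027  0.047  0.073]
1.0 [0.554 0.063 0.128] [-0.029  0.051  0.088]
1.1 [0.55  0.078 0.128] [-0.031  0.053  0.103]
1.2 [0.547 0.094 0.128] [-0.032  0.055  0.119]
1.3 [0.546 0.11  0.128] [-0.032  0.055  0.135]
1.4 [0.547 0.125 0.128] [-0.031  0.053  0.15 ]
1.5 [0.549 0.141 0.128] [-0.03   0.051  0.166]
1.6 [0.553 0.156 0.128] [-0.027  0.046  0.181]
1.7 [0.558 0.171 0.128] [-0.024  0.041  0.196]
1.8 [0.564 0.186 0.128] [-0.02   0.035  0.209]
```

Call:
{"op": "step_arm", "data": {
  "moves": [
    [[0, 0, 0, -0.005, 0.008, 0.008, 0], [0, 0, 0, -0.011, 0.018, 0.019, 0], [0, 0, 0, -0.016, 0.027, 0.031, 0], [0, 0, 0, -0.02, 0.035, 0.044, 0], [0, 0, 0, -0.024, 0.041, 0.058, 0], [0, 0, 0, -0.027, 0.047, 0.073, 0], [0, 0, 0, -0.029, 0.051, 0.088, 0], [0, 0, 0, -0.031, 0.053, 0.103, 0], [0, 0, 0, -0.032, 0.055, 0.119, 0], [0, 0, 0, -0.032, 0.055, 0.119, 0]]
  ],
  "force": 60
}}

```text
clock: 6.65
tcp_pos: [0.5651, 0.0957, 0.0896]
orientation: [-0.6, 0.624, -0.333, -0.373]
wrist_force: [-13.4, -3.1, 14.5]
finger_gap: 0.0119
```

Run:
```python
from h import *
pose=np.load("pose.npy");R=Rt();s=env.get_state();g0=s["tcp_pos"]-.043*R.as_matrix()[:,0];print(g0,s["finger_gap"],s["wrist_force"],s["joint_pos"].round(2))
for th in [1.2,1.3,1.4,1.5,1.6,1.7,1.8]:
  g=D(pose,doorpt(th)); print(th,g.round(3),R.inv().apply(g-g0).round(3))
p,d=env.read_camera("side");cv2.imwrite("pics/s5.png",cv2.resize(p[150:320,220:440,::-1],None,fx=3.5,fy=3.5))
```

```text
[0.54367548 0.09437686 0.12683123] 0.011880932865054263 [-13.4023969   -3.07772158  14.48047382] [ 0.01  0.03 -0.79  0.23  0.02 -0.05]
1.2 [0.547 0.094 0.128] [ 0.001 -0.004 -0.001]
1.3 [0.546 0.11  0.128] [ 0.001 -0.004  0.015]
1.4 [0.547 0.125 0.128] [ 0.001 -0.005  0.031]
1.5 [0.549 0.141 0.128] [ 0.003 -0.008  0.046]
1.6 [0.553 0.156 0.128] [ 0.005 -0.012  0.061]
1.7 [0.558 0.171 0.128] [ 0.008 -0.017  0.076]
1.8 [0.564 0.186 0.128] [ 0.012 -0.024  0.09 ]
```

View pics/s5.png

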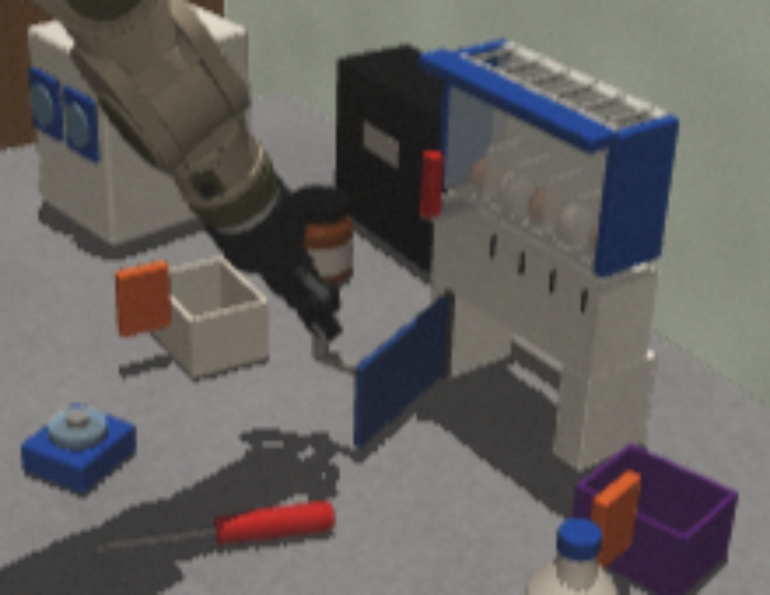

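Call:
{"op": "step_arm", "data": {
  "moves": [
    [[0, 0, 0, 0.001, -0.003, 0.013, 0], [0, 0, 0, 0.001, -0.004, 0.031, 0], [0, 0, 0, 0.003, -0.007, 0.046, 0], [0, 0, 0, 0.005, -0.012, 0.061, 0], [0, 0, 0, 0.008, -0.017, 0.076, 0], [0, 0, 0, 0.01, -0.02, 0.083, 0], [0, 0, 0, 0.01, -0.02, 0.083, 0], [0, 0, 0, 0.01, -0.02, 0.083, 1], [0, 0, 0, 0.01, -0.02, 0.083, 1], [0, 0, 0, 0.01, -0.02, 0.083, 1], [0, 0, 0, 0.01, -0.02, 0.083, 1], [0, 0, 0, 0.01, -0.02, 0.083, 1]]
  ]
}}

```text
clock: 7.9
tcp_pos: [0.5821, 0.1795, 0.0909]
orientation: [-0.6, 0.624, -0.334, -0.373]
wrist_force: [0.6, 0.9, 0.3]
finger_gap: 0.0834
```

Run:
```python
from h import *
s=env.get_state();print(s["wrist_force"],s["joint_pos"].round(2))
for L in (np.pi/3,):
  for yw in (-.03,):
    x=Rlean(L,yw).as_matrix()[:,0]; g=np.array([.453,.286,.088])
    print("back",(-.10), "above",move(g+[0,0,.13],L,yw),"grasp",move(g,L,yw))
p,d=env.read_camera("side");cv2.imwrite("pics/s6.png",cv2.resize(p[150:320,220:440,::-1],None,fx=3.5,fy=3.5))
```

```text
[0.57726331 0.93931153 0.32696046] [ 0.2   0.11 -0.7   0.24 -0.07  0.12]
back -0.1 above [ 0.084  0.047 -0.    -0.128  0.042  0.113] grasp [ 0.084  0.047 -0.    -0.016  0.107  0.113]
```

View pics/s6.png

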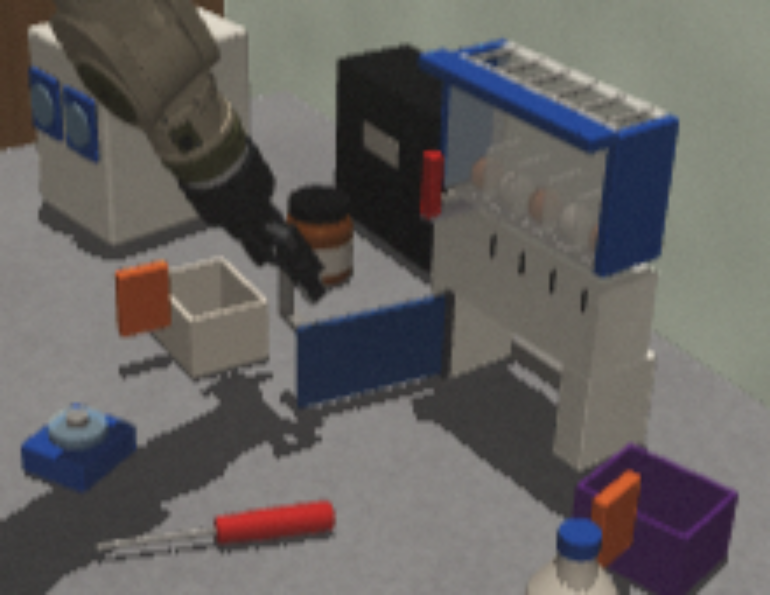

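Call:
{"op": "step_arm", "data": {
  "moves": [
    [[0, 0, 0, -0.06, 0, 0, 1], [0, 0, 0, -0.11, 0.01, 0, 1], [0.084, 0.047, 0, -0.128, 0.042, 0.113, 1], [0.084, 0.047, 0, -0.128, 0.042, 0.113, 1], [0.084, 0.047, 0, -0.128, 0.042, 0.113, 1], [0.084, 0.047, 0, -0.128, 0.042, 0.113, 1], [0.084, 0.047, 0, -0.128, 0.042, 0.113, 1], [0.084, 0.047, 0, -0.128, 0.042, 0.113, 1], [0.084, 0.047, 0, -0.128, 0.042, 0.113, 1]]
  ]
}}

```text
clock: 8.85
tcp_pos: [0.4748, 0.2847, 0.1803]
orientation: [0.618, -0.607, 0.364, 0.344]
wrist_force: [-0.2, -0.3, -0.5]
finger_gap: 0.0856
```

Run:
```python
from h import *
s=env.get_state();print(s["wrist_force"],s["joint_pos"].round(2))
L=np.pi/3;yw=-.03;g=np.array([.453,.286,.088])
print(move(g+[0,0,.13],L,yw),"grasp",move(g,L,yw))
for n in("top","side"):
  p,d=env.read_camera(n);np.save(n+"7p.npy",p);np.save(n+"7.npy",d)
  u0,v0=(180,190) if n=="top" else (220,170)
  cv2.imwrite(f"pics/{n}7.png",cv2.resize(p[v0:v0+110,u0:u0+150,::-1],None,fx=4,fy=4,interpolation=cv2.INTER_CUBIC))
```

```text
[-0.19249264 -0.31018628 -0.45473597] [ 0.56 -0.04 -0.58  0.58 -0.28  0.52]
[-0.002 -0.002 -0.001 -0.001  0.     0.001] grasp [-0.002 -0.002 -0.001  0.112  0.065  0.001]
```

View pics/top7.png

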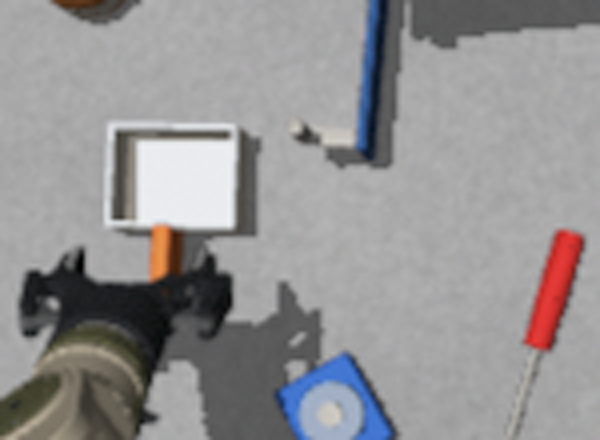

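View pics/side7.png

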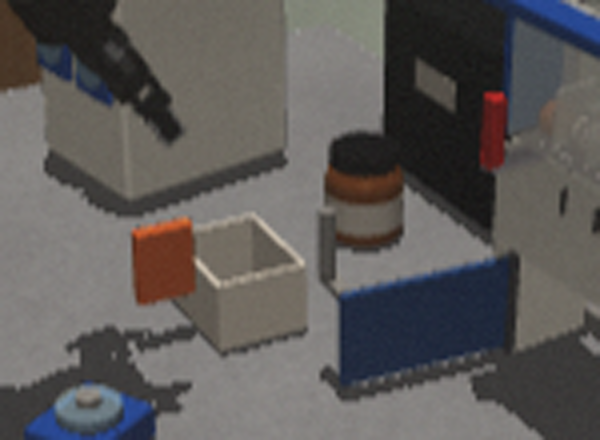

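Call:
{"op": "step_arm", "data": {
  "moves": [
    [[0, 0, 0, 0.04, 0.025, -0.003, 1], [0, 0, 0, 0.08, 0.046, -0.003, 1], [0, 0, 0, 0.112, 0.065, -0.003, 1], [0, 0, 0, 0.112, 0.065, -0.003, 1], [0, 0, 0, 0.112, 0.065, -0.003, 1]]
  ]
}}

```text
clock: 9.45
tcp_pos: [0.4744, 0.2811, 0.0508]
orientation: [0.617, -0.607, 0.364, 0.344]
wrist_force: [0.2, -0.2, 0.5]
finger_gap: 0.0857
```

Run:
```python
from h import *
s=env.get_state();print(s["wrist_force"],s["joint_pos"].round(2))
for n in("top","side"):
  p,d=env.read_camera(n)
  u0,v0=(180,190) if n=="top" else (220,170)
  cv2.imwrite(f"pics/{n}8.png",cv2.resize(p[v0:v0+110,u0:u0+100,::-1],None,fx=4,fy=4,interpolation=cv2.INTER_CUBIC))
cv2.imwrite("pics/b8.png",np.hstack([cv2.imread(f"pics/{n}8.png") for n in("top","side")]))
```

```text
[ 0.17438979 -0.2204665   0.50684988] [ 0.55  0.12 -0.79  0.21 -0.28  0.52]
```

View pics/b8.png

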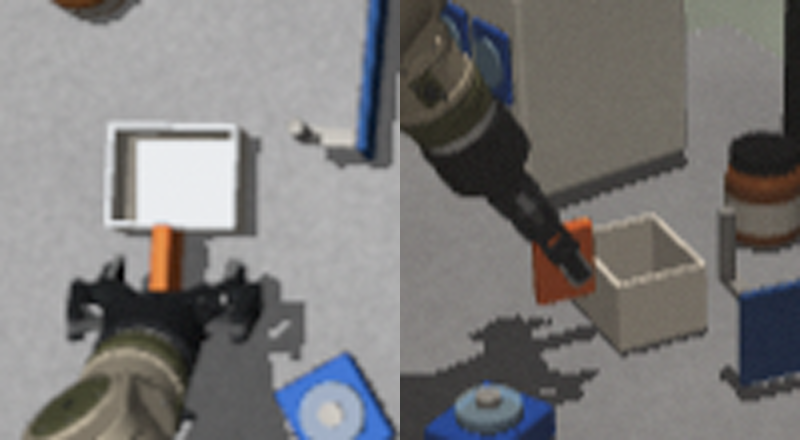

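Call:
{"op": "step_arm", "data": {
  "moves": [
    [[0, 0, 0, 0, 0, 0, 0], [0, 0, 0, 0, 0, 0, 0], [0, 0, 0, 0, 0, 0, 0], [0, 0, 0, 0, 0, 0, 0], [0, 0, 0, 0, 0, 0, 0], [0, 0, 0, 0, 0, 0, 0], [0, 0, 0, 0, 0, 0, 0], [0, 0, 0, 0, 0, 0, 0], [0, 0, 0, 0, 0, 0, 0]]
  ],
  "force": 80
}}

```text
clock: 10.45
tcp_pos: [0.4771, 0.2831, 0.0543]
orientation: [0.619, -0.607, 0.362, 0.343]
wrist_force: [-0.6, 0.8, 4.5]
finger_gap: 0.0133
```

Call:
{"op": "step_arm", "data": {
  "moves": [
    [[0, 0, 0, -0.017, -0.01, 0, 0], [0, 0, 0, -0.035, -0.02, 0, 0], [0, 0, 0, -0.052, -0.03, 0, 0], [0, 0, 0, -0.07, -0.04, 0, 0], [0, 0, 0, -0.07, -0.04, 0, 0]]
  ]
}}

```text
clock: 10.95
tcp_pos: [0.4775, 0.2837, 0.1371]
orientation: [0.621, -0.607, 0.36, 0.342]
wrist_force: [0.6, 0.2, -1.8]
finger_gap: 0.0131
```

Run:
```python
from h import *
s=env.get_state();print(s["wrist_force"],s["joint_pos"].round(2))
for n in("top","side"):
  p,d=env.read_camera(n);np.save(n+"9p.npy",p);np.save(n+"9.npy",d)
  u0,v0=(180,170) if n=="top" else (220,150)
  cv2.imwrite(f"pics/{n}9.png",cv2.resize(p[v0:v0+110,u0:u0+100,::-1],None,fx=4,fy=4,interpolation=cv2.INTER_CUBIC))
cv2.imwrite("pics/b9.png",np.hstack([cv2.imread(f"pics/{n}9.png") for n in("top","side")]))
```

```text
[ 0.56800368  0.24415094 -1.81073891] [ 0.55  0.   -0.67  0.44 -0.28  0.52]
```

View pics/b9.png

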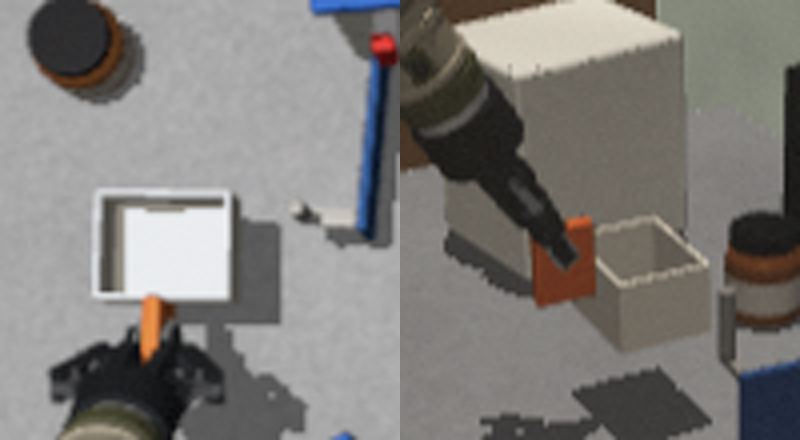

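Run:
```python
from h import *
s=env.get_state();R=Rt()
p=np.load("top9p.npy").astype(int);X=cloud("top",np.load("top9.npy"))
v,u=np.mgrid[:480,:640]
m=(p.min(2)>150)&(v>212)&(v<250)&(u>198)&(u<242)
q=X[m];print(len(q)); r=q[q[:,2]>.12]
A=np.c_[r[:,:2]-r[:,:2].mean(0),np.ones(len(r))];print("rim plane",np.linalg.lstsq(A,r[:,2],rcond=None)[0],cv2.minAreaRect(r[:,:2].astype(np.float32)))
f=q[(q[:,2]<.11)];A=np.c_[f[:,:2]-f[:,:2].mean(0),np.ones(len(f))];print("floor",len(f),np.linalg.lstsq(A,f[:,2],rcond=None)[0],f[:,:2].mean(0))
fl=lambda x,y:(180+x/4-.5+.125,170+y/4-.4)
C=np.array([P("top",*fl(*c),.148) for c in[(93,189),(232,189),(233,300),(93,300)]]);print(C,C.mean(0))
```

```text
1100
rim plane [-1.82018035 -2.28562227  0.17575016] ((0.47853928804397583, 0.1415114402770996), (0.42224693298339844, 0.11507351696491241), 69.8302230834961)
floor 867 [-0.55563854 -0.60576712  0.04973478] [0.54581079 0.30205746]
[[0.57467207 0.3313695  0.148     ]
 [0.57243584 0.22396255 0.148     ]
 [0.48654051 0.22382448 0.148     ]
 [0.48873947 0.33154283 0.148     ]] [0.53059697 0.27767484 0.148     ]
```

Run:
```python
from h import *
p=np.load("top9p.npy").astype(int);X=cloud("top",np.load("top9.npy"))
for v in (216,217,218,219,225,230,235,240,243,244,245): print(v,[float(X[v,u,2].round(3)) for u in (203,204,205,208,212,216,220,226,232,235,236,237)])
```

```text
216 [0.001, 0.003, -0.003, 0.002, -0.006, 0.007, -0.006, -0.008, 0.008, -0.005, 0.002, 0.005]
217 [0.154, 0.148, 0.143, 0.145, 0.148, 0.15, 0.145, 0.153, 0.144, 0.149, 0.15, 0.001]
218 [0.15, 0.147, 0.147, 0.144, 0.149, 0.147, 0.14, 0.146, 0.15, 0.146, 0.142, 0.136]
219 [0.138, 0.144, 0.141, 0.123, 0.12, 0.131, 0.12, 0.126, 0.123, 0.129, 0.143, 0.144]
225 [0.147, 0.148, 0.13, 0.076, 0.089, 0.082, 0.086, 0.082, 0.079, 0.091, 0.152, 0.141]
230 [0.154, 0.145, 0.135, 0.084, 0.09, 0.087, 0.088, 0.079, 0.086, 0.083, 0.151, 0.131]
235 [0.149, 0.143, 0.124, 0.086, 0.084, 0.087, 0.088, 0.08, 0.097, 0.08, 0.143, 0.134]
240 [0.145, 0.148, 0.127, 0.083, 0.085, 0.088, 0.089, 0.076, 0.083, 0.142, 0.152, 0.135]
243 [0.148, 0.139, 0.151, 0.15, 0.152, 0.14, 0.146, 0.147, 0.147, 0.147, 0.147, 0.132]
244 [0.14, 0.148, 0.14, 0.142, 0.15, 0.185, 0.17, 0.148, 0.137, 0.148, 0.139, 0.119]
245 [0.0, -0.004, -0.005, 0.098, 0.092, 0.19, 0.182, 0.102, 0.113, 0.11, 0.118, 0.108]
```

```bash
cat >> h.py <<'E'
def carry(pot0,tcp0,pot1,dyaw,dz):
    """tool delta: pot centre pot0 (xy) -> pot1 with yaw change, from the current state"""
    s=env.get_state();R=Rt();Z=Ro.from_euler('z',dyaw)
    off=np.r_[np.asarray(tcp0)[:2]-pot0,0]; t=np.r_[pot1,0]+Z.apply(off); t[2]=s["tcp_pos"][2]+dz
    return np.r_[(R.inv()*Z*R).as_rotvec(),R.inv().apply(t-s["tcp_pos"])].round(3)
E
python3 - <<'E'
from h import *
pose=np.load("pose.npy");s=env.get_state();p0=np.array([.5306,.2777]);t0=s["tcp_pos"];print(t0,Rt().as_matrix().round(3))
print("up",carry(p0,t0,p0,0,.085))
print("over",carry(p0,t0,[.55,.03],.075,.085))
print("front",carry(p0,t0,D(pose,(-.145,0,0))[:2],.075,.085))
print("low",carry(p0,t0,D(pose,(-.145,0,0))[:2],.075,-.07))
E
```

```text
[0.47571203 0.28260184 0.13383429] [[ 0.502 -0.864  0.032]
 [-0.015  0.029  0.999]
 [-0.865 -0.503  0.002]]
up [ 0.     0.     0.    -0.073 -0.043  0.   ]
over [-0.065 -0.038  0.    -0.06  -0.067 -0.251]
front [-0.065 -0.038  0.    -0.035 -0.111 -0.254]
low [-0.065 -0.038  0.     0.099 -0.033 -0.255]
```

Call:
{"op": "step_arm", "data": {
  "moves": [
    [[0, 0, 0, -0.04, -0.022, 0, 0], [0, 0, 0, -0.073, -0.043, 0, 0], [0, 0, 0, -0.073, -0.043, 0, 0], [-0.03, -0.017, 0, -0.067, -0.055, -0.04, 0], [-0.065, -0.038, 0, -0.06, -0.067, -0.08, 0], [-0.065, -0.038, 0, -0.06, -0.067, -0.12, 0], [-0.065, -0.038, 0, -0.06, -0.067, -0.16, 0], [-0.065, -0.038, 0, -0.06, -0.067, -0.2, 0], [-0.065, -0.038, 0, -0.06, -0.067, -0.235, 0], [-0.065, -0.038, 0, -0.06, -0.067, -0.251, 0], [-0.065, -0.038, 0, -0.035, -0.111, -0.254, 0], [-0.065, -0.038, 0, -0.035, -0.111, -0.254, 0]]
  ]
}}

```text
clock: 12.25
tcp_pos: [0.549, 0.0239, 0.2163]
orientation: [-0.606, 0.619, -0.341, -0.366]
wrist_force: [-1.2, 0.9, -0.5]
finger_gap: 0.0132
```

Run:
```python
from h import *
s=env.get_state();print(s["wrist_force"],s["joint_pos"].round(2),s["tcp_pos"])
ims=[]
for n in("top","side"):
  p,d=env.read_camera(n);np.save(n+"10p.npy",p);np.save(n+"10.npy",d)
  u0,v0=(250,120) if n=="top" else (300,150)
  ims.append(cv2.resize(p[v0:v0+140,u0:u0+100,::-1],None,fx=4,fy=4,interpolation=cv2.INTER_CUBIC))
cv2.imwrite("pics/b10.png",np.hstack(ims))
pose=np.load("pose.npy")
t0=np.array([.47571,.2826]); p0=np.array([.5306,.2777])
tgt=D(pose,(-.145,0,0)); Z=Ro.from_euler('z',.075); print("target tcp",tgt[:2]+Z.apply(np.r_[t0-p0,0])[:2])
```

```text
[-1.17047773  0.89831138 -0.46046842] [-0.16 -0.16 -0.61  0.6   0.1  -0.18] [0.5490364  0.02392671 0.21630504]
target tcp [0.54556171 0.0257184 ]
```

View pics/b10.png

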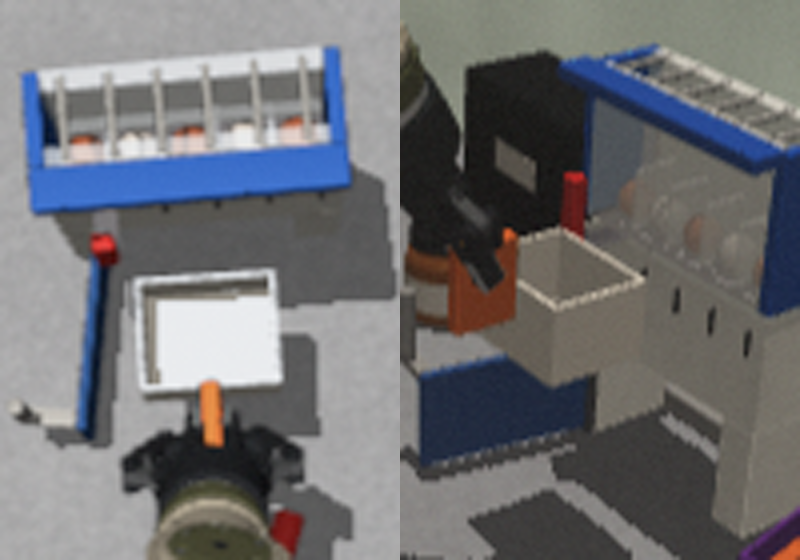

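Run:
```python
from h import *
X=cloud("top",np.load("top10.npy"));pose=np.load("pose.npy")
fl=lambda x,y:(250+x/4-.4,120+y/4-.4)
C=np.array([P("top",*fl(*c),.2295) for c in[(133,280),(275,269),(284,384),(142,397)]]);print(C.round(4),C.mean(0),np.linalg.norm(C-np.roll(C,1,0),axis=1))
e=C[0]-C[1]+C[3]-C[2];print("yaw",np.arctan2(-e[0],e[1]), np.arctan2(*( (C[1]-C[2]+C[0]-C[3])[[1,0]])))
for v,u in[(189,292),(189,300),(189,310),(200,285),(217,292),(216,315),(200,318.5)]:
  print(v,u,X[int(v),int(u)].round(3))
s=env.get_state();p0=C.mean(0)[:2];t0=s["tcp_pos"]
for x,dz in((-.15,0),(-.15,-.157),(-.006,-.157)): print(x,dz,carry(p0,t0,D(pose,(x,0,0))[:2],0,dz))
```

```text
[[ 0.6403  0.0775  0.2295]
 [ 0.6462 -0.0274  0.2295]
 [ 0.5607 -0.0324  0.2295]
 [ 0.5532  0.0721  0.2295]] [0.60008999 0.02244864 0.2295    ] [0.08719926 0.10508341 0.08571507 0.10473072]
yaw 0.0640255272675208 0.05958352214308636
189 292 [0.642 0.05  0.229]
189 300 [0.643 0.027 0.219]
189 310 [ 0.644 -0.002  0.209]
200 285 [0.613 0.073 0.207]
217 292 [0.56  0.052 0.219]
216 315 [ 0.563 -0.016  0.201]
200 318.5 [ 0.608 -0.026  0.226]
-0.15 0 [ 0.     0.     0.    -0.002  0.004  0.002]
-0.15 -0.157 [0.    0.    0.    0.134 0.082 0.002]
-0.006 -0.157 [ 0.     0.     0.     0.206 -0.043  0.005]
```

Call:
{"op": "step_arm", "data": {
  "moves": [
    [[0, 0, 0, 0.03, 0.022, 0.002, 0], [0, 0, 0, 0.065, 0.042, 0.002, 0], [0, 0, 0, 0.1, 0.062, 0.002, 0], [0, 0, 0, 0.128, 0.079, 0.002, 0], [0, 0, 0, 0.128, 0.079, 0.002, 0], [0, 0, 0, 0.128, 0.079, 0.002, 0]]
  ]
}}

```text
clock: 12.95
tcp_pos: [0.5384, 0.0286, 0.0644]
orientation: [-0.605, 0.618, -0.342, -0.369]
wrist_force: [0.5, -0.6, -1.6]
finger_gap: 0.0134
```

Run:
```python
from h import *
s=env.get_state();print(s["wrist_force"],s["joint_pos"].round(2),s["tcp_pos"])
ims=[]
for n in("top","side"):
  p,d=env.read_camera(n);np.save(n+"11p.npy",p);np.save(n+"11.npy",d)
  u0,v0=(250,120) if n=="top" else (300,170)
  ims.append(cv2.resize(p[v0:v0+140,u0:u0+100,::-1],None,fx=4,fy=4,interpolation=cv2.INTER_CUBIC))
cv2.imwrite("pics/b11.png",np.hstack(ims))
```

```text
[ 0.53527205 -0.64780487 -1.6298548 ] [-0.16  0.01 -0.89  0.17  0.1  -0.17] [0.53838229 0.02856781 0.0643812 ]
```

View pics/b11.png

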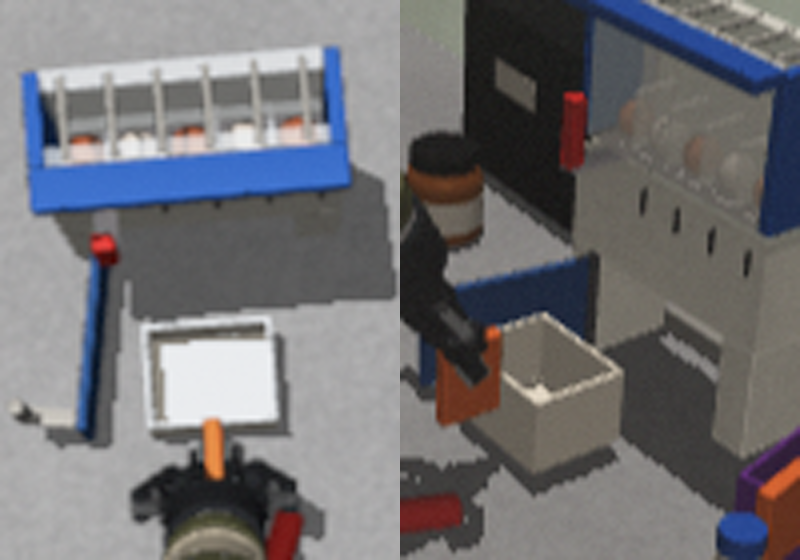

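Run:
```python
from h import *
pose=np.load("pose.npy")
fl=lambda x,y:(250+x/4-.4,120+y/4-.4)
C=np.array([P("top",*fl(*c),.0775) for c in[(141,322),(271,315),(281,425),(149,435)]]);print(C.round(4),C.mean(0),np.linalg.norm(C-np.roll(C,1,0),axis=1))
e=C[0]-C[1]+C[3]-C[2];print("yaw",np.arctan2(-e[0],e[1]), np.arctan2(*( (C[1]-C[2]+C[0]-C[3])[[1,0]])))
s=env.get_state();p0=C.mean(0)[:2];t0=s["tcp_pos"]
for x,dz in((-.15,0),(-.006,-.002),(-.006,-.012),(-.006,-.014)): print(x,dz,carry(p0,t0,D(pose,(x,0,0))[:2],0,dz))
```

```text
[[ 0.6325  0.0821  0.0775]
 [ 0.636  -0.0226  0.0775]
 [ 0.5469 -0.0289  0.0775]
 [ 0.541   0.077   0.0775]] [0.58912553 0.02688979 0.0775    ] [0.09164898 0.10473688 0.08934255 0.106032  ]
yaw 0.04436309794317534 0.06272629921753209
-0.15 0 [ 0.     0.     0.     0.003 -0.006 -0.003]
-0.006 -0.002 [ 0.     0.     0.     0.077 -0.129  0.001]
-0.006 -0.012 [ 0.     0.     0.     0.086 -0.124  0.001]
-0.006 -0.014 [ 0.     0.     0.     0.087 -0.123  0.001]
```

Call:
{"op": "step_arm", "data": {
  "moves": [
    [[0, 0, 0, 0.015, -0.026, 0, 0], [0, 0, 0, 0.03, -0.051, 0, 0], [0, 0, 0, 0.046, -0.077, 0.001, 0], [0, 0, 0, 0.062, -0.104, 0.001, 0], [0, 0, 0, 0.077, -0.129, 0.001, 0], [0, 0, 0, 0.077, -0.129, 0.001, 0], [0, 0, 0, 0.077, -0.129, 0.001, 0], [0, 0, 0, 0.081, -0.126, 0.001, 0], [0, 0, 0, 0.085, -0.124, 0.001, 0], [0, 0, 0, 0.085, -0.124, 0.001, 0]]
  ]
}}

```text
clock: 14.05
tcp_pos: [0.6921, 0.0354, 0.0578]
orientation: [-0.606, 0.62, -0.339, -0.366]
wrist_force: [-1.4, -0.2, 3.3]
finger_gap: 0.0133
```

Run:
```python
from h import *
s=env.get_state();print(s["wrist_force"],s["joint_pos"].round(2),s["tcp_pos"])
pose=np.load("pose.npy"); print(D(pose,(-.006,0,0)), s["tcp_pos"][:2]+[.0507,-.0016])
ims=[]
for n in("top","side"):
  p,d=env.read_camera(n);np.save(n+"12p.npy",p);np.save(n+"12.npy",d)
  u0,v0=(250,120) if n=="top" else (320,200)
  ims.append(cv2.resize(p[v0:v0+100,u0:u0+100,::-1],None,fx=4,fy=4,interpolation=cv2.INTER_CUBIC))
cv2.imwrite("pics/b12.png",np.hstack(ims))
```

```text
[-1.38033257 -0.2025508   3.25639637] [-0.1   0.28 -0.58  0.19  0.07 -0.12] [0.69205715 0.03540072 0.05780093]
[0.73937142 0.03396762 0.        ] [0.74275715 0.03380072]
```

View pics/b12.png

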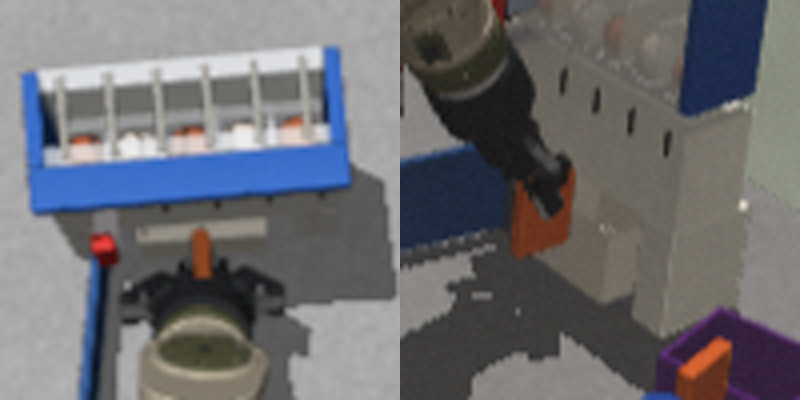

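Call:
{"op": "step_arm", "data": {
  "moves": [
    [[0, 0, 0, 0, 0, 0, 0.3], [0, 0, 0, 0, 0, 0, 0.6], [0, 0, 0, 0, 0, 0, 1], [0, 0, 0, 0, 0, 0, 1], [0, 0, 0, 0, 0, 0, 1], [0, 0, 0, 0, 0, 0, 1], [0, 0, 0, 0, 0, 0, 1]]
  ]
}}

```text
clock: 14.85
tcp_pos: [0.6919, 0.0354, 0.0575]
orientation: [-0.606, 0.62, -0.339, -0.366]
wrist_force: [0.0, -0.1, -0.3]
finger_gap: 0.0852
```

Run:
```python
from h import *
s=env.get_state();print(s["wrist_force"],s["joint_pos"].round(2),s["tcp_pos"],Rt().as_matrix().round(2))
L=np.pi/4;yw=.065
x=Rlean(L,yw).as_matrix()[:,0]; pose=np.load("pose.npy"); g=D(pose,(-.075,.07,.236));print(g)
print("back off",Rt().inv().apply([-.1,-.007,.06]).round(3))
```

```text
[ 0.04357239 -0.087298   -0.25739034] [-0.1   0.28 -0.57  0.19  0.07 -0.12] [0.69186364 0.0353772  0.0574776 ] [[ 0.5  -0.86 -0.04]
 [ 0.02 -0.04  1.  ]
 [-0.86 -0.5   0.  ]]
[0.6659732  0.09934117 0.236     ]
back off [-0.102  0.056 -0.003]
```

Call:
{"op": "step_arm", "data": {
  "moves": [
    [[0, 0, 0, -0.03, 0, 0, 1], [0, 0, 0, -0.07, 0, 0, 1], [0, 0, 0, -0.11, 0.02, 0, 1], [0, 0, 0, -0.13, 0.06, 0, 1], [0, 0, 0, -0.13, 0.06, 0, 1], [0, 0, 0, -0.13, 0.06, 0, 1]]
  ]
}}

```text
clock: 15.45
tcp_pos: [0.5738, 0.0303, 0.1398]
orientation: [-0.606, 0.62, -0.339, -0.366]
wrist_force: [1.2, 0.1, 0.5]
finger_gap: 0.0856
```

Run:
```python
from h import *
s=env.get_state();print(s["wrist_force"],s["joint_pos"].round(2),s["tcp_pos"])
ims=[]
pose=np.load("pose.npy")
for n in("top","side"):
  p,d=env.read_camera(n);np.save(n+"13p.npy",p);np.save(n+"13.npy",d)
  u0,v0=(250,120) if n=="top" else (320,200)
  im=cv2.resize(p[v0:v0+100,u0:u0+100,::-1],None,fx=4,fy=4,interpolation=cv2.INTER_CUBIC)
  for q in[(-.042,.052,.065),(-.042,-.052,.065),(-.042,-.052,0),(-.042,.052,0),(-.095,.007,.105),(-.095,-.007,.105),(-.095,-.007,.035),(-.042,-.007,.105)]:
    uv=(proj(n,D(pose,q))-[u0,v0]+.5)*4; cv2.circle(im,tuple(int(a) for a in uv),2,(0,255,0),-1)
  ims.append(im)
cv2.imwrite("pics/b13.png",np.hstack(ims))
L=np.pi/4;yw=.065;x=Rlean(L,yw).as_matrix()[:,0];g=D(pose,(-.075,.07,.236))
print("pre",move(g-.09*x,L,yw),"grip",move(g,L,yw))
```

```text
[1.1932768  0.1114382  0.49417699] [-0.14 -0.04 -0.71  0.38  0.09 -0.16] [0.5737697  0.03026932 0.13978301]
pre [-0.019 -0.012 -0.256 -0.081 -0.116  0.065] grip [-0.019 -0.012 -0.256  0.006 -0.139  0.066]
```

View pics/b13.png

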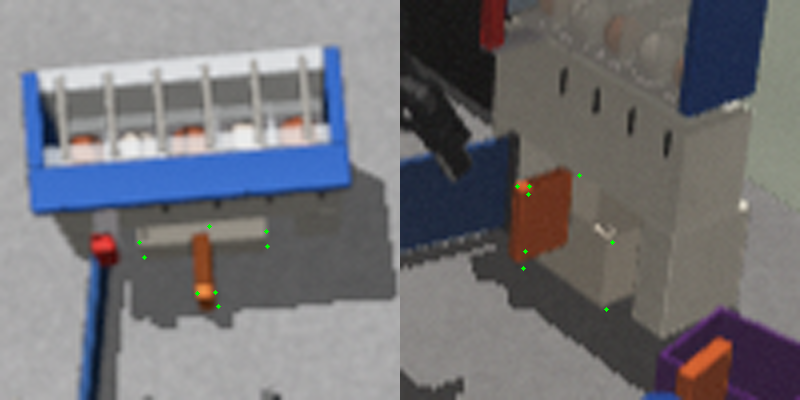

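Call:
{"op": "step_arm", "data": {
  "moves": [
    [[-0.01, -0.006, -0.13, -0.081, -0.04, 0.03, 1], [-0.019, -0.012, -0.256, -0.081, -0.116, 0.065, 1], [-0.019, -0.012, -0.256, -0.081, -0.116, 0.065, 1], [-0.019, -0.012, -0.256, -0.081, -0.116, 0.065, 1], [-0.019, -0.012, -0.256, -0.081, -0.116, 0.065, 1], [-0.019, -0.012, -0.256, -0.081, -0.116, 0.065, 1]]
  ]
}}

```text
clock: 16.15
tcp_pos: [0.6327, 0.0973, 0.2682]
orientation: [-0.644, 0.662, -0.25, -0.292]
wrist_force: [-1.1, -0.9, -0.0]
finger_gap: 0.0852
```

Run:
```python
from h import *
s=env.get_state();print(s["wrist_force"],s["joint_pos"].round(2),s["tcp_pos"])
ims=[]
pose=np.load("pose.npy")
for n in("top","side"):
  p,d=env.read_camera(n);np.save(n+"14p.npy",p);np.save(n+"14.npy",d);X=cloud(n,d);p=p.astype(int)
  m=(p[...,0]>100)&(p[...,1]<45)&(p[...,2]<60);v,u=np.mgrid[:480,:640]
  m&=(v<230)&(v>140); q=X[m]; q=q[(q[:,2]>.19)&(q[:,2]<.27)&(abs(q[:,0]-.66)<.03)]
  print(n,len(q),q.mean(0),q.min(0),q.max(0))
  u0,v0=(240,120) if n=="top" else (300,150)
  im=cv2.resize(p[v0:v0+110,u0:u0+100,::-1].astype(np.uint8),None,fx=4,fy=4,interpolation=cv2.INTER_CUBIC)
  ims.append(im)
cv2.imwrite("pics/b14.png",np.hstack(ims))
L=np.pi/4;yw=.065;x=Rlean(L,yw).as_matrix()[:,0];g=D(pose,(-.075,.07,.236))
print("pre",move(g-.09*x,L,yw),"grip",move(g,L,yw))
```

```text
[-1.07521704 -0.87930729 -0.03248126] [ 0.01 -0.15 -0.66  0.28  0.04 -0.04] [0.6327409  0.09733834 0.26823655]
top 5 [0.66342547 0.09841609 0.24516712] [0.65871361 0.09156433 0.2285645 ] [0.66821009 0.10422068 0.2531943 ]
side 19 [0.66433912 0.09835873 0.24614998] [0.65793811 0.09240028 0.20022118] [0.67233819 0.10730684 0.25909892]
pre [-0.    -0.    -0.004 -0.001 -0.003  0.   ] grip [-0.    -0.    -0.004  0.089 -0.003  0.   ]
```

View pics/b14.png

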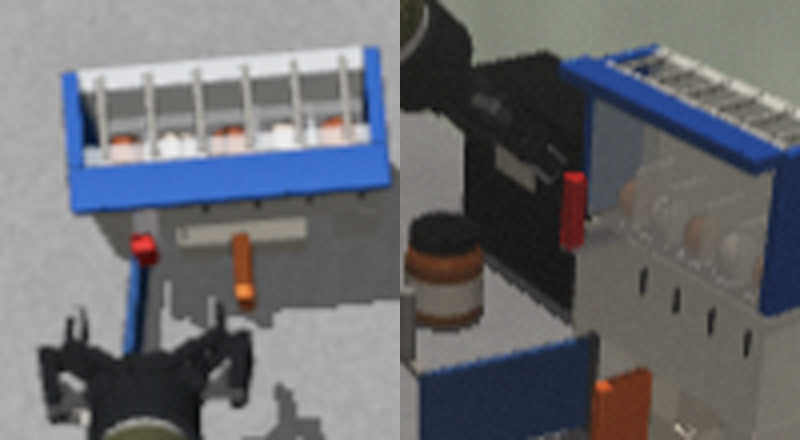

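Call:
{"op": "step_arm", "data": {
  "moves": [
    [[0, 0, -0.004, 0.03, -0.003, 0, 1], [0, 0, -0.004, 0.06, -0.003, 0, 1], [0, 0, -0.004, 0.087, -0.003, 0, 1], [0, 0, -0.004, 0.087, -0.003, 0, 1], [0, 0, -0.004, 0.087, -0.003, 0, 1]]
  ]
}}

```text
clock: 16.75
tcp_pos: [0.6937, 0.1002, 0.205]
orientation: [-0.644, 0.661, -0.251, -0.292]
wrist_force: [0.5, 0.6, 0.8]
finger_gap: 0.0855
```

Run:
```python
from h import *
s=env.get_state();print(s["wrist_force"],s["joint_pos"].round(2),s["tcp_pos"])
ims=[]
for n in("top","side"):
  p,d=env.read_camera(n)
  u0,v0=(240,120) if n=="top" else (300,150)
  ims.append(cv2.resize(p[v0:v0+110,u0:u0+100,::-1].astype(np.uint8),None,fx=4,fy=4,interpolation=cv2.INTER_CUBIC))
cv2.imwrite("pics/b15.png",np.hstack(ims))
```

```text
[0.52320841 0.55390852 0.82464591] [ 0.01  0.04 -0.65  0.1   0.04 -0.04] [0.69372858 0.10020748 0.20496634]
```

View pics/b15.png

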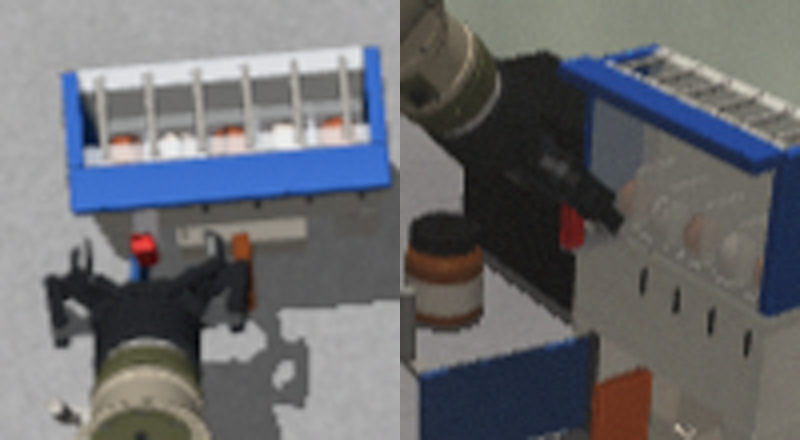

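Call:
{"op": "step_arm", "data": {
  "moves": [
    [[0, 0, 0, 0, 0, 0, 0], [0, 0, 0, 0, 0, 0, 0], [0, 0, 0, 0, 0, 0, 0], [0, 0, 0, 0, 0, 0, 0], [0, 0, 0, 0, 0, 0, 0], [0, 0, 0, 0, 0, 0, 0], [0, 0, 0, 0, 0, 0, 0], [0, 0, 0, 0, 0, 0, 0], [0, 0, 0, 0, 0, 0, 0]]
  ],
  "force": 40
}}

```text
clock: 17.75
tcp_pos: [0.6944, 0.1008, 0.2082]
orientation: [-0.644, 0.662, -0.249, -0.291]
wrist_force: [-5.9, 1.6, 5.0]
finger_gap: 0.0154
```

Run:
```python
from h import *
s=env.get_state();print(s["wrist_force"],s["finger_gap"],s["joint_pos"].round(2),s["tcp_pos"]);pose=np.load("pose.npy")
np.save("gate0.npy",s["tcp_pos"])
w=pose[2]; 
for d in(.04,.08,.12,.127): print(d,Rt().inv().apply(d*np.array([np.sin(w),-np.cos(w),0])).round(4))
ims=[]
for n in("top","side"):
  p,d=env.read_camera(n)
  u0,v0=(240,120) if n=="top" else (300,150)
  ims.append(cv2.resize(p[v0:v0+110,u0:u0+100,::-1].astype(np.uint8),None,fx=4,fy=4,interpolation=cv2.INTER_CUBIC))
cv2.imwrite("pics/b16.png",np.hstack(ims))
```

```text
[-5.88056783  1.5888287   5.02192413] 0.015361509037384114 [ 0.01  0.03 -0.65  0.1   0.04 -0.04] [0.69443944 0.10084657 0.20816826]
0.04 [ 0.   -0.   -0.04]
0.08 [ 0.   -0.   -0.08]
0.12 [ 0.0e+00 -1.0e-04 -1.2e-01]
0.127 [ 0.00e+00 -1.00e-04 -1.27e-01]
```

View pics/b16.png

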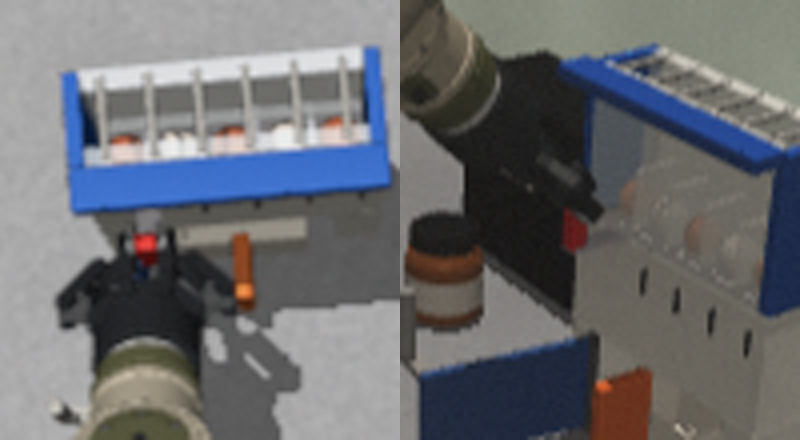

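Call:
{"op": "step_arm", "data": {
  "moves": [
    [[0, 0, 0, 0, 0, -0.01, 0], [0, 0, 0, 0, 0, -0.02, 0], [0, 0, 0, 0, 0, -0.03, 0], [0, 0, 0, 0, 0, -0.04, 0], [0, 0, 0, 0, 0, -0.05, 0], [0, 0, 0, 0, 0, -0.06, 0], [0, 0, 0, 0, 0, -0.07, 0], [0, 0, 0, 0, 0, -0.08, 0], [0, 0, 0, 0, 0, -0.088, 0], [0, 0, 0, 0, 0, -0.095, 0], [0, 0, 0, 0, 0, -0.1, 0], [0, 0, 0, 0, 0, -0.1, 0]]
  ]
}}

```text
clock: 19.05
tcp_pos: [0.7009, -0.0005, 0.2081]
orientation: [-0.644, 0.662, -0.25, -0.291]
wrist_force: [-4.6, -1.1, 3.1]
finger_gap: 0.0153
```

Run:
```python
from h import *
s=env.get_state();g=np.load("gate0.npy");pose=np.load("pose.npy");w=pose[2];d=s["tcp_pos"]-g
print(s["wrist_force"],s["finger_gap"],"gate",d@[np.sin(w),-np.cos(w),0],"along x",d@[np.cos(w),np.sin(w),0],d[2])
ims=[]
for n in("top","side"):
  p,d=env.read_camera(n)
  u0,v0=(240,120) if n=="top" else (320,150)
  ims.append(cv2.resize(p[v0:v0+110,u0:u0+100,::-1].astype(np.uint8),None,fx=4,fy=4,interpolation=cv2.INTER_CUBIC))
cv2.imwrite("pics/b17.png",np.hstack(ims))
```

```text
[-4.57628668 -1.13918314  3.10703219] 0.015272531693628874 gate 0.10151656312990967 along x -0.00010931939021960362 -4.276286623650094e-05
```

View pics/b17.png

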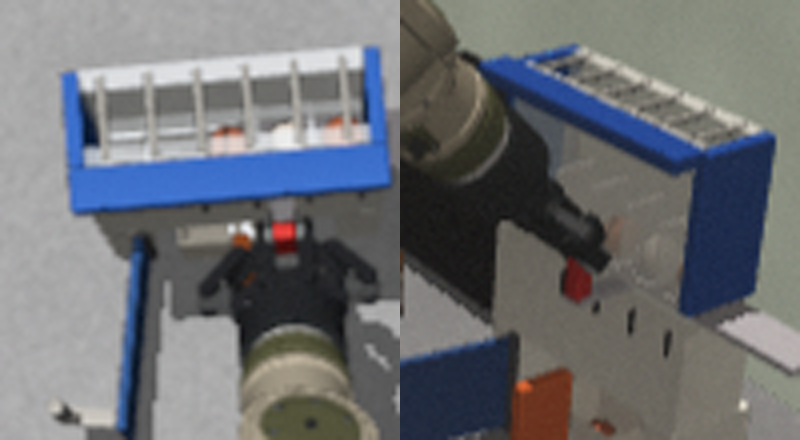

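Call:
{"op": "step_arm", "data": {
  "moves": [
    [[0, 0, 0, 0, 0, -0.006, 0], [0, 0, 0, 0, 0, -0.012, 0], [0, 0, 0, 0, 0, -0.018, 0], [0, 0, 0, 0, 0, -0.021, 0], [0, 0, 0, 0, 0, -0.024, 0], [0, 0, 0, 0, 0, -0.025, 0], [0, 0, 0, 0, 0, -0.025, 0], [0, 0, 0, 0, 0, -0.025, 0], [0, 0, 0, 0, 0, -0.025, 0], [0, 0, 0, 0, 0, -0.025, 0]]
  ]
}}

```text
clock: 20.15
tcp_pos: [0.7025, -0.0259, 0.2081]
orientation: [-0.644, 0.662, -0.25, -0.29]
wrist_force: [-2.8, -0.2, 2.2]
finger_gap: 0.0155
```

Run:
```python
from h import *
s=env.get_state();g=np.load("gate0.npy");pose=np.load("pose.npy");w=pose[2];d=s["tcp_pos"]-g
print(s["wrist_force"],s["finger_gap"],"gate",d@[np.sin(w),-np.cos(w),0],"along x",d@[np.cos(w),np.sin(w),0],d[2])
ims=[]
for n in("top","side"):
  p,d=env.read_camera(n)
  u0,v0=(240,120) if n=="top" else (320,150)
  ims.append(cv2.resize(p[v0:v0+110,u0:u0+100,::-1].astype(np.uint8),None,fx=4,fy=4,interpolation=cv2.INTER_CUBIC))
cv2.imwrite("pics/b18.png",np.hstack(ims))
```

```text
[-2.78176781 -0.15832943  2.2445379 ] 0.015512370770152547 gate 0.12696157614248285 along x -0.00015016012374425775 -3.024663000106287e-05
```

View pics/b18.png

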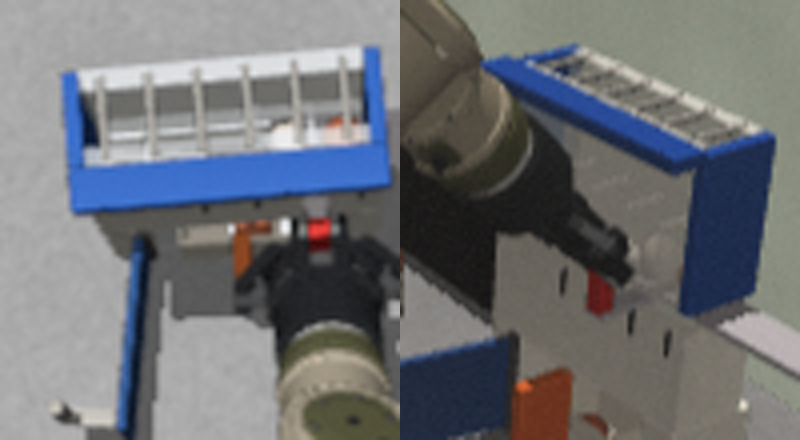

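Call:
{"op": "step_arm", "data": {
  "moves": [
    [[0, 0, 0, 0, 0, 0, 0], [0, 0, 0, 0, 0, 0.01, 0], [0, 0, 0, 0, 0, 0.022, 0], [0, 0, 0, 0, 0, 0.035, 0], [0, 0, 0, 0, 0, 0.048, 0], [0, 0, 0, 0, 0, 0.06, 0], [0, 0, 0, 0, 0, 0.072, 0], [0, 0, 0, 0, 0, 0.085, 0], [0, 0, 0, 0, 0, 0.098, 0], [0, 0, 0, 0, 0, 0.11, 0], [0, 0, 0, 0, 0, 0.118, 0], [0, 0, 0, 0, 0, 0.118, 0]]
  ]
}}

```text
clock: 21.45
tcp_pos: [0.6949, 0.0938, 0.2081]
orientation: [-0.644, 0.662, -0.25, -0.291]
wrist_force: [-6.5, 1.5, 5.0]
finger_gap: 0.0155
```

Run:
```python
from h import *
s=env.get_state();g=np.load("gate0.npy");pose=np.load("pose.npy");w=pose[2];d=s["tcp_pos"]-g
print(s["wrist_force"],s["finger_gap"],"gate",d@[np.sin(w),-np.cos(w),0],"along x",d@[np.cos(w),np.sin(w),0],d[2])
```

```text
[-6.49410626  1.51675158  5.02101243] 0.015516041822694402 gate 0.007042418183561916 along x -2.2439209612710083e-05 -2.169451541286782e-05
```

Call:
{"op": "step_arm", "data": {
  "moves": [
    [[0, 0, 0, 0, 0, 0.004, 0], [0, 0, 0, 0, 0, 0.007, 0], [0, 0, 0, 0, 0, 0.009, 0], [0, 0, 0, 0, 0, 0.009, 0], [0, 0, 0, 0, 0, 0.009, 0]]
  ]
}}

```text
clock: 21.95
tcp_pos: [0.6943, 0.1033, 0.2082]
orientation: [-0.644, 0.662, -0.249, -0.291]
wrist_force: [-2.6, 0.7, 2.4]
finger_gap: 0.0154
```

Run:
```python
from h import *
s=env.get_state();g=np.load("gate0.npy");pose=np.load("pose.npy");w=pose[2];d=s["tcp_pos"]-g
print(s["wrist_force"],s["finger_gap"],"gate",d@[np.sin(w),-np.cos(w),0],"along x",d@[np.cos(w),np.sin(w),0],d[2])
```

```text
[-2.64948063  0.69552532  2.39608469] 0.015427446023616741 gate -0.00247534002564303 along x -1.2199847614699558e-05 1.5999913572678492e-05
```

Call:
{"op": "step_arm", "data": {
  "moves": [
    [[0, 0, 0, 0, 0, 0.002, 0], [0, 0, 0, 0, 0, 0.004, 0], [0, 0, 0, 0, 0, 0.004, 0]]
  ]
}}

```text
clock: 22.25
tcp_pos: [0.6943, 0.1034, 0.2081]
orientation: [-0.644, 0.662, -0.252, -0.288]
wrist_force: [-4.9, -13.0, 4.1]
finger_gap: 0.0153
```

Run:
```python
from h import *
s=env.get_state();g=np.load("gate0.npy");pose=np.load("pose.npy");w=pose[2];d=s["tcp_pos"]-g
print(s["wrist_force"],s["finger_gap"],"gate",d@[np.sin(w),-np.cos(w),0])
```

```text
[ -4.87747334 -13.02450798   4.13027203] 0.015313819735939366 gate -0.0025286448603663416
```

Now it is against the closed stop (13 N, no further travel). Release and back away.

Call:
{"op": "step_arm", "data": {
  "moves": [
    [[0, 0, 0, 0, 0, 0, 0.3], [0, 0, 0, 0, 0, 0, 0.6], [0, 0, 0, 0, 0, 0, 1], [0, 0, 0, 0, 0, 0, 1], [0, 0, 0, 0, 0, 0, 1], [0, 0, 0, 0, 0, 0, 1], [0, 0, 0, -0.03, 0, 0, 1], [0, 0, 0, -0.07, 0, 0, 1], [0, 0, 0, -0.11, 0, 0, 1], [0, 0, 0, -0.14, 0, 0, 1], [0, 0, 0, -0.14, 0, 0, 1]]
  ]
}}

```text
clock: 23.35
tcp_pos: [0.5954, 0.0985, 0.3124]
orientation: [-0.645, 0.663, -0.25, -0.286]
wrist_force: [0.1, 0.1, 0.3]
finger_gap: 0.0855
```

Run:
```python
from h import *
s=env.get_state();print(s["wrist_force"],s["tcp_pos"],s["clock"])
pose=np.load("pose.npy");ims=[]
for n in("top","side"):
  p,d=env.read_camera(n);np.save(n+"20p.npy",p);np.save(n+"20.npy",d);X=cloud(n,d);p=p.astype(int)
  m=(p[...,0]>100)&(p[...,1]<45)&(p[...,2]<60);v,u=np.mgrid[:480,:640]
  m&=(v<230)&(v>140); q=X[m]; q=q[(q[:,2]>.19)&(q[:,2]<.27)&(abs(q[:,0]-.66)<.03)]
  print(n,len(q),q.mean(0))
  cv2.imwrite(f"pics/full{n}20.png",p[...,::-1].astype(np.uint8))
  u0,v0=(240,120) if n=="top" else (320,170)
  ims.append(cv2.resize(p[v0:v0+110,u0:u0+100,::-1].astype(np.uint8),None,fx=4,fy=4,interpolation=cv2.INTER_CUBIC))
cv2.imwrite("pics/b20.png",np.hstack(ims))
```

```text
[0.13708873 0.08772331 0.33178715] [0.5953727  0.0985383  0.31244984] 23.35
top 6 [0.66378467 0.09720399 0.24312767]
side 17 [0.66421838 0.09896079 0.25014998]
```

View pics/b20.png

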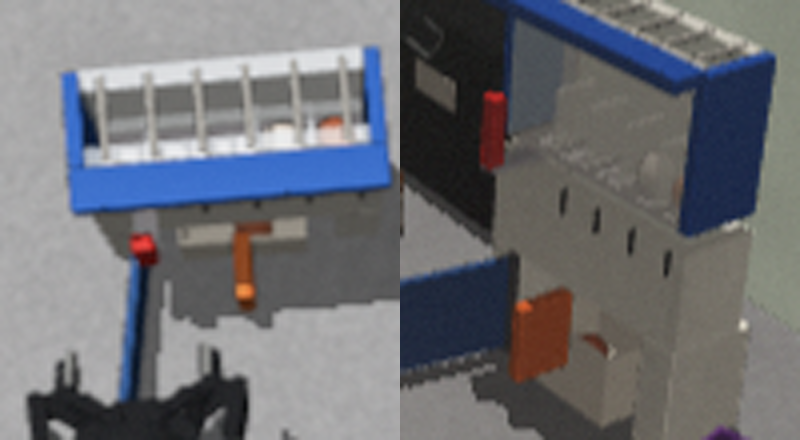

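View pics/fullside20.png

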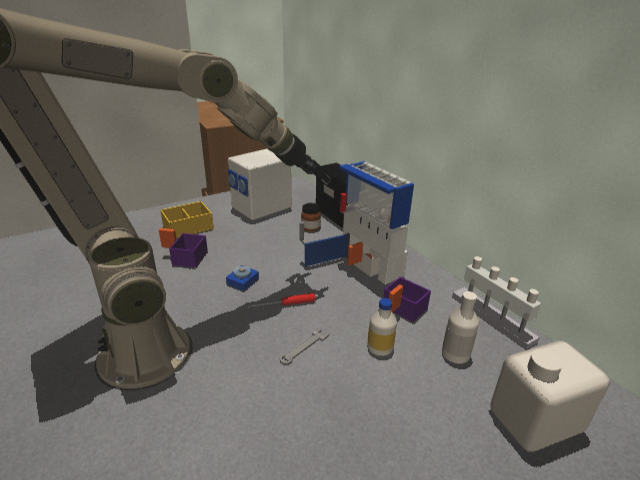

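Run:
```python
from h import *
p=np.load("top20p.npy");X=cloud("top",np.load("top20.npy"))
for v in range(174,183): print(v,[(u,*p[v,u].tolist(),*X[v,u].round(3).tolist()) for u in (288,298,303,306,310)])
p=np.load("side20p.npy");X=cloud("side",np.load("side20.npy"))
for v in range(252,262): print(v,[(u,p[v,u].tolist(),*X[v,u].round(3).tolist()) for u in (466-320+320-0,) if 0] ,[(u,int(p[v,u,0])-int(p[v,u,2]),*X[v,u].round(3).tolist()) for u in (366,368,370,372,374)])
p,d=env.read_camera("top");cv2.imwrite("pics/fulltop21.png",p[...,::-1])
```

```text
174 [(288, 86, 84, 80, 0.707, 0.068, 0.129), (298, 89, 87, 82, 0.708, 0.037, 0.118), (303, 87, 85, 81, 0.711, 0.021, 0.104), (306, 87, 85, 79, 0.712, 0.012, 0.1), (310, 109, 106, 100, 0.71, -0.001, 0.105)]
175 [(288, 88, 86, 81, 0.708, 0.069, 0.106), (298, 90, 83, 77, 0.709, 0.037, 0.099), (303, 96, 73, 63, 0.722, 0.024, 0.032), (306, 91, 67, 57, 0.721, 0.014, 0.036), (310, 139, 134, 125, 0.727, 0.001, 0.004)]
176 [(288, 109, 106, 99, 0.726, 0.075, -0.0), (298, 112, 100, 91, 0.721, 0.041, 0.022), (303, 104, 62, 45, 0.72, 0.024, 0.025), (306, 94, 53, 37, 0.718, 0.014, 0.034), (310, 149, 144, 133, 0.722, 0.001, 0.013)]
177 [(288, 139, 135, 125, 0.722, 0.075, 0.004), (298, 123, 110, 99, 0.716, 0.041, 0.029), (303, 102, 58, 41, 0.717, 0.024, 0.026), (306, 90, 51, 35, 0.717, 0.014, 0.023), (310, 149, 143, 133, 0.722, 0.001, -0.004)]
178 [(288, 150, 144, 134, 0.72, 0.075, -0.0), (298, 124, 96, 82, 0.7, 0.038, 0.099), (303, 114, 80, 67, 0.715, 0.024, 0.018), (306, 107, 82, 69, 0.706, 0.013, 0.065), (310, 150, 145, 134, 0.705, 0.0, 0.064)]
179 [(288, 149, 144, 133, 0.716, 0.075, 0.003), (298
[... 1765 characters left out ...]
0.78, 0.058, 0.011)]
258 [] [(366, 16, 0.701, 0.007, 0.06), (368, 15, 0.706, 0.003, 0.061), (370, 25, 0.704, -0.009, 0.068), (372, 21, 0.709, -0.013, 0.068), (374, 15, 0.714, -0.017, 0.069)]
259 [] [(366, 17, 0.706, 0.012, 0.051), (368, 18, 0.7, -0.005, 0.063), (370, 16, 0.705, -0.008, 0.063), (372, 20, 0.706, -0.018, 0.068), (374, 15, 0.717, -0.014, 0.063)]
260 [] [(366, 14, 0.704, 0.009, 0.05), (368, 14, 0.706, 0.001, 0.054), (370, 15, 0.704, -0.011, 0.061), (372, 16, 0.71, -0.013, 0.061), (374, 16, 0.719, -0.013, 0.058)]
261 [] [(366, 17, 0.704, 0.008, 0.047), (368, 15, 0.702, -0.004, 0.054), (370, 16, 0.701, -0.014, 0.06), (372, 15, 0.708, -0.016, 0.059), (374, 17, 0.718, -0.014, 0.054)]
```

View pics/fulltop21.png

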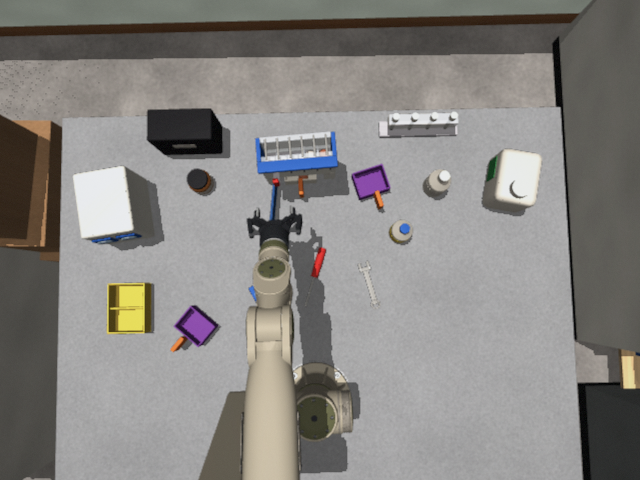

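Call:
{"op": "step_arm", "data": {
  "moves": [
    [[0, 0, 0, -0.03, 0, 0, 1], [0, 0, 0, -0.03, 0, 0, 1], [0, 0, 0, -0.03, 0, 0, 1], [0, 0, 0, -0.03, 0, 0, 1], [0, 0, 0, -0.03, 0, 0, 1], [0, 0, 0, -0.03, 0, 0, 1], [0, 0, 0, -0.03, 0, 0, 1], [0, 0, 0, -0.03, 0, 0, 1]]
  ]
}}

```text
clock: 24.3
tcp_pos: [0.5743, 0.0971, 0.3274]
orientation: [-0.644, 0.662, -0.252, -0.289]
wrist_force: [1.3, -0.3, 0.5]
finger_gap: 0.0851
```

Run:
```python
from h import *
ims=[]
for n in("top","side"):
  p,d=env.read_camera(n); o=np.load(n+"20p.npy").astype(int); u0,v0=(280,165) if n=="top" else (345,225)
  print(n,np.abs(p.astype(int)-o)[v0:v0+25,u0:u0+40].max())
  S=10; ims.append(cv2.resize(p[v0:v0+40,u0:u0+40,::-1],None,fx=S,fy=S,interpolation=cv2.INTER_CUBIC))
  for th in("ball1","ball4"):
    print(n,th,[(round(o["confidence"],2),np.round(o["uv"],1).tolist()) for o in env.boxes_of(n,th)])
cv2.imwrite("pics/b22.png",np.hstack(ims))
X=cloud("side",d);pose=np.load("pose.npy")
for th in(1.6,1.7,1.8): print(th,proj("side",D(pose,doorpt(th,.148))).round(1))
```

```text
top 5
top ball1 []
top ball4 []
side 9
side ball1 []
side ball4 []
1.6 [302.9 225.5]
1.7 [302.  223.2]
1.8 [301.6 221. ]
```

View pics/b22.png

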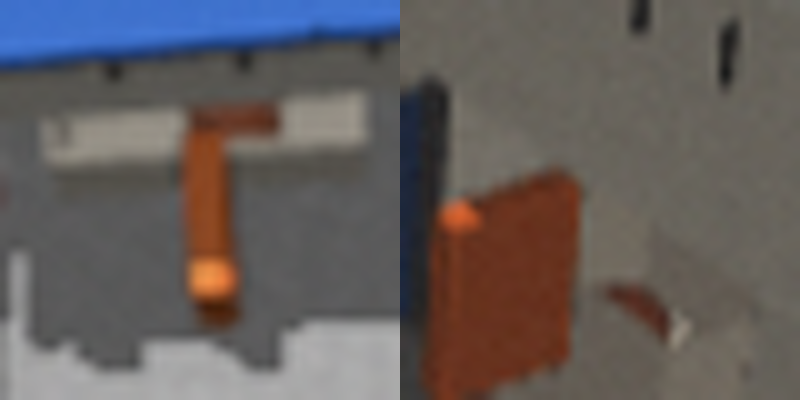

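Nothing is moving, the gate is closed and the robot is clear, so I'm handing in.

Run:
```python
from workcell import env
print(env.hand_in(), env.get_state()["clock"])
```

```text
the job is handed in; nothing more can be done
the job is handed in; nothing more can be done
```

I opened the bay door to about 1.7 rad and stood the white pot under the outlet. I then slid the gate to 0.127 m, pushed it back to its closed stop, let go and backed away. The job is handed in at about 24 s; no verdict is reported.

**What the last checks showed**
- **Gate:** it met the stop at 13 N with no further travel, and the post is back at its starting position in both cameras.
- **Pot:** the visible rim is at about 65 mm, so it stands on the table, and its centre is within roughly 10 mm of the outlet's. The two cameras disagreed by a few mm on its position.
- **Balls left:** two balls are still visible in the hopper.
- **Movement:** nothing in the bay had moved between two looks about a second apart. By eye, the bystanders in view are where they started; the arm hides most of the pump head in the last top picture, but the side view shows it in place.

**What I could not confirm, or what disagreed**
- **Second ball:** I saw red ball surfaces in the pot, low, at floor level. The white second ball is hidden in the bay; I only saw its cell empty when the gate opened. The ball detector found nothing in either camera.
- **Fingertips:** both cameras put them about 35 mm further back along the tool than the stated TCP geometry. My first grip on the door post only caught its top, so I corrected for the offset and gripped again.

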